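# Make up the stationery order: steady tins, bent tins back, last ruler out of its box

### The job

Check the delivered tins and make up the order: every tin that stands steady wherever its rim is pressed goes into the large cardboard order tray, every tin that rocks when pressed at the rim goes into the smaller grey returns tray, each standing upright on the tray's floor. Also put the thin ruler, the last one in the open-fronted box on top of the paper ream, flat on the floor of the order tray; it can be gripped once it has been slid part-way out of the box over the edge. Leave everything else on the bench where it is.

Things in the scene. Friction and masses are not known exactly. Their poses are not given: they have to be found in the camera images.
- tin1_mid (a point): flat round metal tin with a lid, sound or bent, 62 mm diameter, 16 mm high, about 90 g, standing lid up; this point is its centre, 8 mm above the base; z is its axis. Absent (no reading) if not delivered today. Three to five tins are there. Sound (flat base) and bent tins look alike from above and stand level when left alone. A sound tin tips nowhere round its rim.
- tin2_mid (a point): flat round metal tin with a lid, sound or bent, 62 mm diameter, 16 mm high, about 90 g, standing lid up; this point is its centre, 8 mm above the base; z is its axis. Absent (no reading) if not delivered today. A bent tin's base is buckled along a crease through its middle: it rests on a strip 10 mm wide and rocks about 8 degrees to either side of it.
- tin3_mid (a point): flat round metal tin with a lid, sound or bent, 62 mm diameter, 16 mm high, about 90 g, standing lid up; this point is its centre, 8 mm above the base; z is its axis. Absent (no reading) if not delivered today. A bent tin pressed near the rim square to its crease goes down about 3 mm there under about 1 N, about 2 mm if pressed 45 degrees off square, none over the crease; let go, it comes level again.
- tin4_mid (a point): flat round metal tin with a lid, sound or bent, 62 mm diameter, 16 mm high, about 90 g, standing lid up; this point is its centre, 8 mm above the base; z is its axis. Absent (no reading) if not delivered today. Nothing but trying tells which of the numbered tins are bent.
- tin5_mid (a point): flat round metal tin with a lid, sound or bent, 62 mm diameter, 16 mm high, about 90 g, standing lid up; this point is its centre, 8 mm above the base; z is its axis. Absent (no reading) if not delivered today. 
- ruler_mid (a point): flat aluminium ruler, 150 x 40 x 2.5 mm, about 42 g, lying loose on the floor of the ruler box; this point is its centre; x along its length, y across, z up. Where it lies the box's walls keep fingers from its edges; with its near end stuck out of the box's mouth, fingers can pass its sides and grip it across its width. It stays put while its centre is over the box's floor.
- box_mouth (a point): middle of the mouth of the ruler box, at floor height: a low white card box, fixed on top of the ream, open at the top and at the end towards the robot. x points into the box (200 mm long), y across, z up. Inside 46 mm wide, side walls 3 mm thick and 10 mm high above the floor; the floor is 54 mm above the bench. In front of the mouth is free air.
- ream_edge (a point): middle of the top edge, facing the robot, of a wrapped ream of paper, fixed on the bench, 52 mm high, 210 mm wide (y, 105 mm to either side of this point) and 297 mm deep (x, away from the robot, starting at this point); z up. The mouth of the ruler box is flush with this edge to about 3 mm.
- order_tray: order tray: the larger, shallow cardboard tray, fixed on the bench, outside 290 (x) x 240 (y) x 30 mm high, walls and floor 5 mm thick; origin at the centre of its underside; stands to the left or to the right.
- returns_tray: returns tray: the smaller grey plastic tray, fixed on the bench, outside 210 (x) x 170 (y) x 35 mm high, walls and floor 5 mm thick; origin at the centre of its underside; on the other side from the order tray.
- eraser: bystander: eraser 50 x 20 x 12 mm, among the tins; origin under its centre, x along it
- glue_stick: bystander: standing glue stick, 26 mm diameter, 82 mm high; origin under its centre
- staple_box: bystander: box of staples 60 x 34 x 20 mm; origin under its centre, x along it
- highlighter: bystander: highlighter pen lying flat, 113 x 16 x 14 mm; x along it; origin underneath, its body runs from 38 mm behind to 75 mm ahead of the origin along x
- stapler: bystander: desk stapler 145 x 36 x 54 mm, x along it; origin under its centre
- tape_roll: bystander: roll of parcel tape lying flat, 90 mm diameter, 48 mm high; origin under its centre
- pen_pot: bystander: steel pot with pens, 76 mm diameter, about 150 mm high with the pens; origin under its centre
Mind the look-alikes: they are no part of the job. Leave any blue or pink look-alike of the part that bears tin5_mid alone. Leave any blue or green look-alike of the part that bears tin1_mid alone.

How it is judged (in metres and radians):
At the end, for the whole second after the job is handed in: Every sound tin present stands upright (within 14 degrees, not stacked) on the order tray's floor, every bent tin likewise on the returns tray's floor, and the ruler lies flat (either face up) on the order tray's floor (within 6 degrees, centre at most 10 mm above the floor) (x of sound_a in the frame of order_tray between -0.12 and 0.12 m and y of sound_a in the frame of order_tray between -0.095 and 0.095 m and z of sound_a in the frame of order_tray between -0.002 and 0.011 m and angle between each of sound_a, sound_b, sound_c, bent_a, bent_b's own z axis and vertical below 0.25 rad and x of sound_b in the frame of order_tray between -0.12 and 0.12 m and y of sound_b in the frame of order_tray between -0.095 and 0.095 m and z of sound_b in the frame of order_tray between -0.002 and 0.011 m and x of sound_c in the frame of order_tray between -0.12 and 0.12 m and y of sound_c in the frame of order_tray between -0.095 and 0.095 m and z of sound_c in the frame of order_tray between -0.002 and 0.011 m and x of bent_a in the frame of returns_tray between -0.085 and 0.085 m and y of bent_a in the frame of returns_tray between -0.065 and 0.065 m and z of bent_a in the frame of returns_tray between -0.002 and 0.011 m and x of bent_b in the frame of returns_tray between -0.085 and 0.085 m and y of bent_b in the frame of returns_tray between -0.065 and 0.065 m and z of bent_b in the frame of returns_tray between -0.002 and 0.011 m and x of ruler_mid in the frame of order_tray between -0.12 and 0.12 m and y of ruler_mid in the frame of order_tray between -0.11 and 0.11 m and z of ruler_mid in the frame of order_tray below 0.016 m and (angle between ruler_mid's own z axis and vertical below 0.1 rad or angle between ruler_mid's own z axis and vertical above 3.04 rad)); the robot touches nothing.
It fails at once if a bystander (eraser, glue stick, staple box, highlighter, stapler, tape roll or pen pot) is knocked more than 5 cm from its place (distance of any of eraser, glue_stick, staple_box, highlighter, stapler, tape_roll, pen_pot from where it was at the start of the episode above 0.05 m).
Of sound_a, sound_b, sound_c only 2 to 3 are there at a start; the rules pass over those that are not, and their reading is None.
Of bent_a, bent_b only 1 to 2 are there at a start; the rules pass over those that are not, and their reading is None.
At some moment in a run one of sound_a, sound_b, sound_c, bent_a, bent_b may be knocked a few centimetres aside while the robot is not near it.
It also fails if it takes over 210 s, if anything falls off the work surface, if the arm or the gripper's body presses on something with over 40 N, if the wrist force passes 120 N, or if a joint passes its speed limit or range.

### The arm

A 7-joint arm with a two-finger parallel gripper is mounted at the origin on the work surface. World frame = base frame: x ahead of the robot, y to its left, z up, the work surface at z = 0. Lengths are in mm, angles in rad, forces in N, time in s.
With the tool pointing down it reaches from about 400 to 875 mm from the base axis. Payload 4.4 kg.
Tool frame: the origin (TCP) lies at the very end of the fingers, on their centre line; the grasp point (between the pads) lies 19 mm behind it; x points along the fingers, y is the direction in which the jaws open and shut, and the axes are right-handed (so a half turn about x gives the same grasp; the last joint's range is limited). The gripper opens to 85 mm and grips with 20 to 120 N. Pads are 22 mm wide; open, the fingers measure 114 mm over their backs; the gripper's body (76 mm by 85 mm) begins 54 mm behind the grasp point. The pads swing forward as they close: fully open they stand 13 mm farther back than shut.
Start: joints at [-1.349, 0.628, 0.038, 1.517, -0.027, 0.996, -0.02], TCP at [184.474, 623.287, 231.313] pointing down, gripper open.
Joint ranges: [-3.06, 3.06], [-0.37, 2.12], [-1.25, 1.32], [0.18, 2.47], [-1.1, 4.24], [0.23, 1.98], [-2.94, 2.94]. Speed limits (rad/s): [2.57, 2.57, 3.14, 3.14, 3.14, 3.14, 3.14].

### API

Orientations are given as [roll, pitch, yaw] about the fixed x, y, z axes, in that order (R = Rz(yaw) Ry(pitch) Rx(roll)).
In Python, from cell import readout, cams, order gives the robot as it stands. The module is installed in compiled form; this text tells all that it offers.
- The arm moves only by the shell command python3 -m creep 'ROWS'. ROWS is JSON, a list of rows, each a list of 3 entries, a list of its own where there are three numbers: the shift along the tool's x, y, z in units of 10 cm (1.0 is 10 cm), then the turn about the tool's x in units of pi/4 rad (1.0 is pi/4 rad), then the closure, from 0 (fully open) to 1 (shut). In form: [[[x, y, z], spin, gripper], ...]. A call has 1 to 20 rows; each row is the pose to reach, as a shift and turn from the pose commanded when the call began, along the tool's axes at that moment; what a row does not reach only later rows make up. A row lasts 1/10 s, in which the tool goes at most 50 mm and 8.59 degrees, less where a joint would pass 70% of its speed; a pose out of reach is approached as far as the arm can. A call with a number of a shift or a turn outside -1 to 1 is refused whole. A call with a gripper value outside its range is refused whole. The fingers move at their own pace and stop on an object; the grip force is fixed at half the most. Time passes only in rows, so rows that repeat a pose let the fingers close. It gives the time, the measured TCP pose, the force and the opening at its end, in the units of the state.
- readout.read_state(): the state, without advancing time (a new reading comes with each control period).
- cams.get_image(name): name is "scene" or "top" or "wrist"; returns the picture (400x640x3 uint8, blue, green, red); there is no depth.
- cams.get_calibration(name): a dict with "fx", "fy", "cx", "cy" (pixels), "distortion" ([k1, k2, p1, p2, k3] as OpenCV has them; the pictures are not rectified), "R" (3x3) and "t" (3): a world point X has camera coordinates R X + t. Camera axes: x right, y down, z forward; pixel columns grow to the right and rows downward; lengths in mm; the calibration is good to about 2 mm. A picture is of the moment at which its call begins: read the wrist's pose just before it. get_calibration takes no time and is no camera call; for the wrist camera it gives the pose at the moment of the call.
- order.finish_job(): hands the job in, once; it reports no verdict.
The state is a dict: "clock": time; "qpos": joint angles; "qd": joint speeds; "tau": joint torques, N m; "eef_pos": TCP position; "tool_rot": TCP orientation; "force": force on the tool from outside, world axes, zero at the start; "torque": the same for the moment, N m; "width": finger opening in mm.
Only numpy, scipy, OpenCV 4.12 (cv2) and the standard library are available. Lean on these libraries where they do the work, as an engineer would, in place of code of your own. Each camera call takes 0.05 s, during which the arm holds its last target.

## Working session

There is one attempt and no reset: what is moved stays moved. The work goes in short steps, Python scripts to look and compute and a shell command to move; the robot and the scene stay as the last step left them, time stands still between calls to the robot, and variables do not carry over. Pictures are saved under pics/ and viewed, and the job is handed in when it is done.

```bash
mkdir -p pics; ls; cat > h.py <<'E'
import cv2, numpy as np
from cell import readout, cams, order
def snap(name,fn):
    c=cams.get_calibration(name); im=cams.get_image(name); cv2.imwrite('pics/'+fn,im); return im,c
E
python3 - <<'E'
from h import *
s=readout.read_state()
for k,v in s.items(): print(k,np.round(v,3).tolist())
for n in ['scene','top','wrist']:
    im,c=snap(n,n+'0.png'); print(n,c['fx'],c['cx'],c['cy'],c['distortion'],np.round(-c['R'].T@c['t'],1)); print(np.round(c['R'],3).tolist())
E
```

```text
pics
clock 0.0
qpos [-1.349, 0.629, 0.038, 1.518, -0.027, 0.996, -0.02]
qd [-0.0, -0.001, -0.0, 0.002, 0.001, 0.001, -0.003]
tau [0.0, -56.338, 1.226, -19.345, 0.011, 0.01, 0.0]
eef_pos [184.278, 622.661, 230.371]
tool_rot [-1.568, 1.569, -1.856]
force [0.444, -0.46, -0.047]
torque [0.051, -0.032, -0.007]
width 85.182
scene 445.90307044238097 320.09587260765005 199.9449452698051 [-0.05254349  0.          0.          0.          0.        ] [1348.4  -75.3  761.2]
[[0.089, 0.996, -0.013], [0.635, -0.067, -0.769], [-0.767, 0.06, -0.639]]
top 398.85447071302457 320.67438063263035 200.36401007380815 [-0.0402698  0.         0.         0.         0.       ] [ 287.6   10.  1225.5]
[[0.026, -1.0, -0.003], [-0.982, -0.025, -0.186], [0.185, 0.008, -0.983]]
wrist 316.6336372567649 324.9054458332833 200.60217449584292 [-0.04859996  0.          0.          0.          0.        ] [107.1 645.5 373.5]
[[0.284, 0.959, -0.002], [0.91, -0.269, 0.315], [0.302, -0.091, -0.949]]
```

View pics/top0.png

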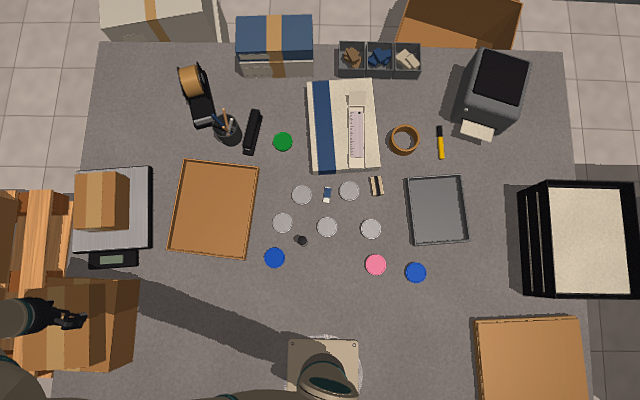

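View pics/scene0.png

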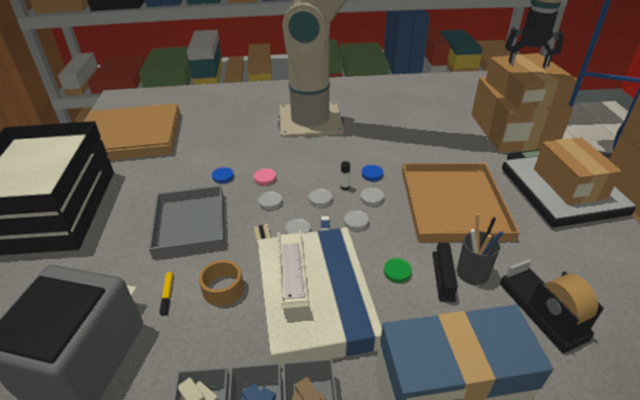

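View pics/wrist0.png

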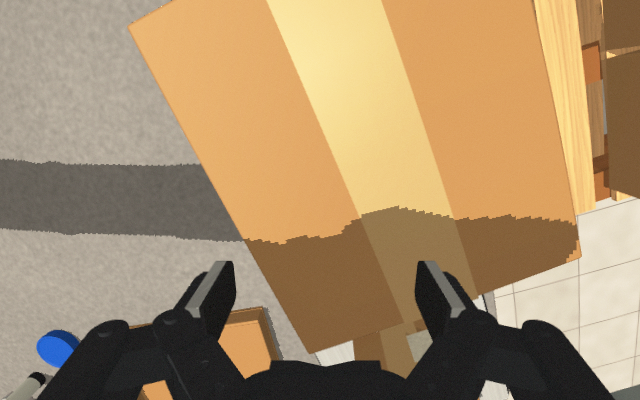

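```bash
cat >> h.py <<'E'
from scipy.spatial.transform import Rotation as Ro
def ray(c,uv,z):
    K=np.array([[c['fx'],0,c['cx']],[0,c['fy'],c['cy']],[0,0,1]])
    p=cv2.undistortPoints(np.array(uv,float).reshape(-1,1,2),K,np.array(c['distortion'])).reshape(-1,2)
    R=np.array(c['R']);t=np.array(c['t'])
    d=np.c_[p,np.ones(len(p))]@R; o=-R.T@t
    z=np.broadcast_to(z,len(p))
    return o+d*((z-o[2])/d[:,2])[:,None]
def proj(c,X):
    K=np.array([[c['fx'],0,c['cx']],[0,c['fy'],c['cy']],[0,0,1]])
    return cv2.projectPoints(np.array(X,float).reshape(-1,1,3),cv2.Rodrigues(np.array(c['R']))[0],np.array(c['t']),K,np.array(c['distortion']))[0].reshape(-1,2)
def pose():
    s=readout.read_state(); return np.array(s['eef_pos']),Ro.from_euler('xyz',s['tool_rot']).as_matrix(),s
def to(X):
    "shift in tool axes units to world X"
    p,R,s=pose(); return np.round((R.T@(np.array(X)-p))/100,3)
E
python3 - <<'E'
from h import *
p,R,s=pose(); print(np.round(R,3))
im=cv2.imread('pics/top0.png');c=cams.get_calibration('top')
hsv=cv2.cvtColor(im,cv2.COLOR_BGR2HSV)
print([hsv[y,x].tolist() for x,y in [(301,195),(349,190),(283,222),(327,227),(371,229),(320,180),(340,260)]])
m=((hsv[...,2]>145)&(hsv[...,1]<40)).astype(np.uint8)
n,l,st,ce=cv2.connectedComponentsWithStats(m)
for i in range(1,n):
    if 150<st[i,4]<800: print(ce[i].round(1),st[i],ray(c,[ce[i]],16).round(1))
print('trays/ream corners')
pts=dict(o=[(185,160),(259,166),(245,259),(167,249)],r=[(404,178),(462,175),(468,241),(413,245)])
for k,h in (('o',30),('r',35)): print(k,ray(c,pts[k],h).round(0).tolist(), ray(c,pts[k],h)[:,:2].mean(0))
print('ream',ray(c,[(311,173),(381,168)],52).round(1).tolist(), ray(c,[(350,165),(366,164)],54).round(1).tolist())
v=cv2.resize(im[60:280,250:410],None,fx=4,fy=4,interpolation=cv2.INTER_CUBIC)[:,:]
cv2.imwrite('pics/c1.png',v[:480]);cv2.imwrite('pics/c2.png',v[400:])
E
```

```text
[[-0.     0.284  0.959]
 [-0.001  0.959 -0.284]
 [-1.    -0.001 -0.   ]]
[[14, 17, 168], [8, 18, 172], [6, 15, 169], [8, 16, 176], [10, 17, 184], [11, 28, 126], [12, 29, 132]]
[135.8  12.7] [125   0  20  23 180] [[1160.4  676.7   16. ]]
[170.1   7.2] [155   0  36  19 276] [[1182.5  558.6   16. ]]
[378.7  16.2] [371   0  26  42 602] [[1160.8 -161.5   16. ]]
[356.5 134. ] [350 111  14  46 564] [[734.3 -89.1  16. ]]
[349.1 190.4] [340 181  19  20 291] [[549.5 -67.7  16. ]]
[301.4 194.1] [292 185  20  19 284] [[534.   79.8  16. ]]
[282.  222.5] [273 213  20  20 301] [[444.1 135.8  16. ]]
[327.  226.5] [317 217  21  20 310] [[435.3  -1.7  16. ]]
[370.7 228.5] [361 219  20  20 313] [[ 432.7 -135.1   16. ]]
[ 46.  385.6] [ 37 378  16  20 173] [[-55.5 807.2  16. ]]
trays/ream corners
o [[631.0, 447.0, 30.0], [617.0, 214.0, 30.0], [330.0, 240.0, 30.0], [353.0, 477.0, 30.0]] [482.59009462 344.54300535]
r [[589.0, -235.0, 35.0], [603.0, -415.0, 35.0], [400.0, -425.0, 35.0], [384.0, -259.0, 35.0]] [ 494.07052116 -333.39233315]
ream [[592.8, 50.9, 52.0], [614.1, -161.6, 52.0]] [[620.5, -67.0, 54.0], [624.9, -115.6, 54.0]]
```

View pics/c1.png

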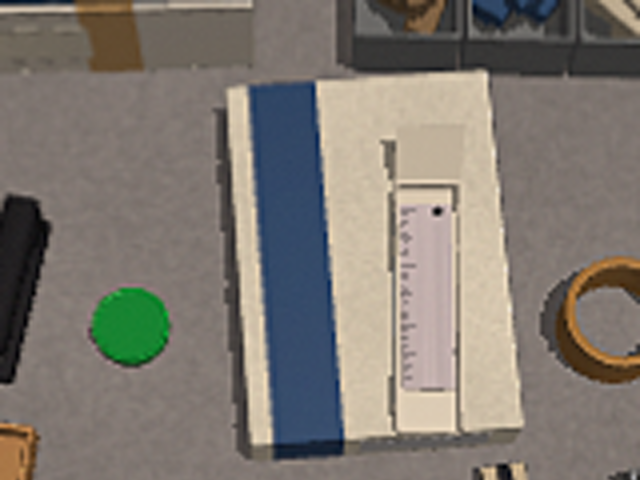

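View pics/c2.png

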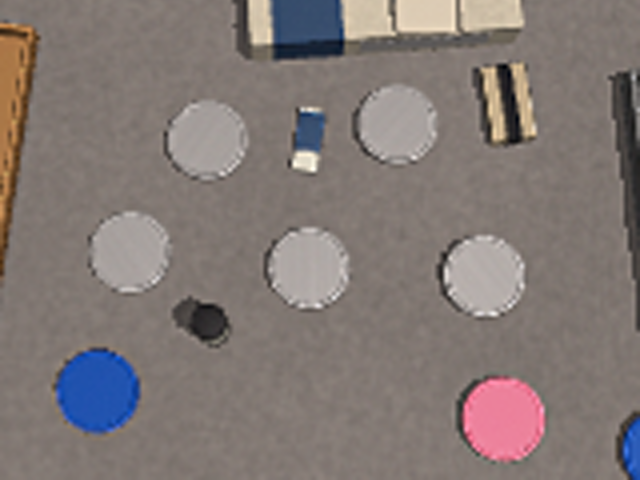

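```bash
python3 - <<'E'
from h import *
print(to([444,136,100]))
im=cv2.imread('pics/wrist0.png');
c=cams.get_calibration('top'); print(ray(c,[(302,240)],82), ray(c,[(356,157.5),(359,111)],56.5))
E
python3 -m creep '[[[0,0,0],0,1]]'
```

```text
[ 1.312 -3.929  3.872]
[[386.53970495  69.50339986  82.        ]] [[643.90058735 -84.80160655  56.5       ]
 [795.15777426 -92.83592759  56.5       ]]
clock: 0.25
eef_pos: [184.4, 623.0, 230.9]
tool_rot: [-1.587, 1.57, -1.875]
force: [-0.1, 0.3, -0.4]
width: 73.4
```

```bash
for i in 1 2 3; do python3 -m creep '[[[0.1,-0.33,0.33],0,1],[[0.2,-0.66,0.66],0,1],[[0.3,-0.98,0.97],0,1],[[0.3,-0.98,0.97],0,1]]'; done
python3 - <<'E'
from h import *
p,R,s=pose();print(np.round(R,3)); im,c=snap('wrist','w1.png'); print(np.round(-c['R'].T@c['t'],1))
print(to([444,136,80]))
E
```

```text
clock: 0.65
eef_pos: [253.7, 493.8, 200.0]
tool_rot: [-1.205, 1.562, -1.501]
force: [0.8, 1.2, 0.0]
width: 12.0
clock: 1.05
eef_pos: [317.6, 373.2, 170.3]
tool_rot: [-1.379, 1.564, -1.676]
force: [-0.1, -0.1, 0.4]
width: -0.2
clock: 1.45
eef_pos: [382.4, 252.5, 140.5]
tool_rot: [-1.441, 1.566, -1.739]
force: [-0.8, -0.7, 0.3]
width: -0.0
[[-0.001  0.294  0.956]
 [-0.005  0.956 -0.294]
 [-1.    -0.005  0.001]]
[305.5 276.5 283.4]
[ 0.611 -0.967  0.947]
```

View pics/w1.png

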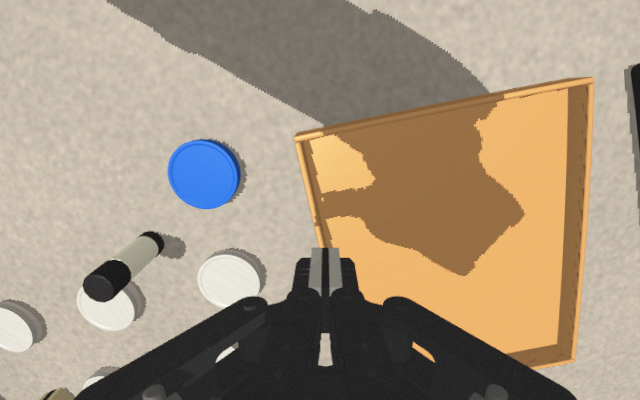

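```bash
python3 -m creep '[[[0.1,-0.4,0.4],-0.19,1],[[0.3,-0.8,0.8],-0.38,1],[[0.5,-0.967,0.947],-0.38,1],[[0.5,-0.967,0.947],-0.38,1],[[0.5,-0.967,0.947],-0.38,1]]'
python3 - <<'E'
from h import *
p,R,s=pose();print(np.round(R,3),p); im,c=snap('wrist','w2.png')
im,c=snap('top','t2.png')
E
```

```text
clock: 2.0
eef_pos: [443.6, 140.1, 91.0]
tool_rot: [2.415, 1.57, 2.424]
force: [0.5, 0.3, 0.1]
width: 0.4
[[-0.001 -0.01   1.   ]
 [ 0.001  1.     0.01 ]
 [-1.     0.001 -0.001]] [443.55053988 140.07800743  90.97778421]
```

View pics/w2.png

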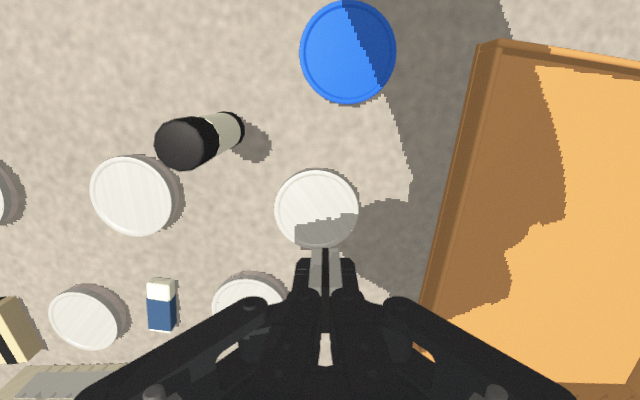

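```bash
cat >> h.py <<'E'
def tins(im,c,v=150,z=16.):
    hsv=cv2.cvtColor(im,cv2.COLOR_BGR2HSV)
    m=((hsv[...,2]>v)&(hsv[...,1]<28)).astype(np.uint8)
    m=cv2.morphologyEx(m,cv2.MORPH_OPEN,np.ones((3,3)))
    cs,_=cv2.findContours(m,cv2.RETR_EXTERNAL,cv2.CHAIN_APPROX_NONE)
    for k in cs:
        if cv2.contourArea(k)<100: continue
        w=ray(c,k.reshape(-1,2),z)[:,:2].astype(np.float32)
        (x,y),r=cv2.minEnclosingCircle(w)
        if 25<r<37: print('tin',round(x,1),round(y,1),'r',round(r,1),k.reshape(-1,2).mean(0).round())
E
python3 - <<'E'
from h import *
for f,n,v in (('w2','wrist',205),('w2','wrist',190),('t2','top',145)):
    im=cv2.imread('pics/%s.png'%f); print(f); tins(im,cams.get_calibration(n),v)
    if n=='wrist':
        h=cv2.cvtColor(im,cv2.COLOR_BGR2HSV); print([h[y,x].tolist() for x,y in ((135,195),(315,195),(320,230),(250,80),(90,320))])
E
```

```text
w2
tin 550.0 -69.2 r 31.3 [ 82. 321.]
tin 527.7 77.2 r 30.3 [244. 294.]
tin 443.5 134.3 r 31.0 [313. 204.]
tin 435.1 -3.2 r 31.1 [130. 196.]
[[23, 13, 240], [25, 12, 243], [23, 20, 152], [20, 34, 205], [20, 13, 237]]
w2
tin 549.9 -69.3 r 31.3 [ 82. 321.]
tin 527.7 77.2 r 30.3 [243. 294.]
tin 443.3 134.3 r 31.0 [313. 204.]
tin 435.1 -3.1 r 31.2 [130. 196.]
[[23, 13, 240], [25, 12, 243], [23, 20, 152], [20, 34, 205], [20, 13, 237]]
t2
tin 432.9 -135.3 r 30.5 [371. 228.]
tin 435.7 -1.9 r 30.0 [327. 227.]
tin 533.5 80.0 r 29.9 [301. 194.]
tin 549.2 -67.8 r 30.5 [349. 190.]
```

```bash
python3 -m creep '[[[0.3,0.215,0],0,1],[[0.69,0.215,0],0,1],[[0.69,0.215,0],0,1],[[0.69,0.215,0],0,1]]'; for i in 1 2 3 4 5 6; do python3 -m creep '[[[0.015,0,0],0,1],[[0.015,0,0],0,1]]' | egrep 'eef|force'; done
```

```text
clock: 2.5
eef_pos: [442.9, 162.2, 22.7]
tool_rot: [1.116, 1.57, 1.129]
force: [1.0, 0.3, -0.0]
width: -0.1
eef_pos: [444.8, 161.7, 23.0]
force: [0.3, -0.5, 1.1]
eef_pos: [444.4, 161.2, 21.0]
force: [0.4, 0.1, 0.2]
eef_pos: [443.9, 161.0, 18.9]
force: [-0.6, -0.1, 0.0]
eef_pos: [443.6, 160.8, 16.9]
force: [-0.4, 0.4, 0.3]
eef_pos: [443.3, 161.3, 15.3]
force: [0.5, 1.1, 1.4]
eef_pos: [443.5, 161.8, 14.0]
force: [-2.0, 1.8, 6.1]
```

```bash
 for i in 1 2; do python3 -m creep '[[[0.015,0,0],0,1],[[0.015,0,0],0,1],[[0.015,0,0],0,1]]' | egrep 'eef|force'; done; for i in 1 2 3; do python3 -c "
from h import *
cams.get_image('top');p,R,s=pose();print(p.round(1),np.round(s['force'],1))"; done
```

```text
eef_pos: [443.7, 162.3, 13.4]
force: [-3.4, 3.0, 16.3]
eef_pos: [443.9, 162.7, 13.0]
force: [-5.3, 2.6, 29.1]
[443.9 162.7  13. ] [-5.5  3.7 29.7]
[443.9 162.7  13. ] [-5.2  2.4 29.5]
[443.9 162.7  13. ] [-4.7  3.2 29. ]
```

```bash
 python3 -m creep '[[[-0.1,0,0],0,1],[[-0.1,-0.27,0.265],0,1],[[-0.06,-0.27,0.265],0,1],[[-0.06,-0.27,0.265],0,1],[[-0.06,-0.27,0.265],0,1]]' | egrep 'eef|force'; for i in 1 2 3 4; do python3 -m creep '[[[0.015,0,0],0,1],[[0.015,0,0],0,1],[[0.015,0,0],0,1]]' | egrep 'eef|force'; done
```

```text
eef_pos: [469.3, 134.1, 16.3]
force: [-0.1, 0.6, 0.7]
eef_pos: [469.9, 133.8, 15.5]
force: [-0.1, -3.5, 9.3]
eef_pos: [470.9, 132.9, 14.8]
force: [1.0, -4.5, 16.4]
eef_pos: [471.4, 132.9, 14.4]
force: [-1.0, -6.4, 28.5]
eef_pos: [471.8, 133.0, 14.0]
force: [-2.3, -5.9, 42.4]
```

```bash
 python3 -m creep '[[[-0.1,0,0],0,1],[[-0.1,-0.265,-0.265],0,1],[[-0.065,-0.265,-0.265],0,1],[[-0.065,-0.265,-0.265],0,1],[[-0.065,-0.265,-0.265],0,1]]' | egrep 'eef|force'; for i in 1 2 3 4 5; do python3 -m creep '[[[0.01,0,0],0,1],[[0.01,0,0],0,1],[[0.01,0,0],0,1]]' | egrep 'eef|force'; done
echo; python3 -m creep '[[[-0.1,0,0],0,1],[[-0.1,0.265,-0.33],0,1],[[-0.05,0.265,-0.33],0,1],[[-0.05,0.265,-0.33],0,1],[[-0.05,0.265,-0.33],0,1]]' | egrep 'eef|force'; for i in 1 2 3 4 5; do python3 -m creep '[[[0.01,0,0],0,1],[[0.01,0,0],0,1],[[0.01,0,0],0,1]]' | egrep 'eef|force'; done
```

```text
eef_pos: [444.1, 108.4, 16.8]
force: [0.3, 0.3, 0.1]
eef_pos: [444.1, 107.7, 15.8]
force: [0.3, 0.0, 0.8]
eef_pos: [444.4, 107.0, 15.0]
force: [1.4, -1.1, 4.4]
eef_pos: [444.5, 106.7, 14.2]
force: [2.2, -2.6, 6.6]
eef_pos: [444.6, 106.5, 13.8]
force: [1.2, -2.4, 14.3]
eef_pos: [444.6, 106.5, 13.5]
force: [-0.1, -3.2, 24.2]

eef_pos: [410.3, 133.0, 16.7]
force: [-0.0, -0.1, -0.8]
eef_pos: [410.8, 133.0, 15.9]
force: [0.5, -0.2, 1.9]
eef_pos: [410.1, 133.8, 15.0]
force: [-2.7, 1.0, 5.8]
eef_pos: [409.7, 134.2, 14.4]
force: [-3.4, 1.3, 12.3]
eef_pos: [409.3, 134.2, 13.8]
force: [-6.1, 1.4, 19.6]
eef_pos: [409.0, 134.1, 13.4]
force: [-7.8, 1.2, 28.7]
```

```bash
 python3 -m creep '[[[-0.1,0,0],0,1],[[-0.1,0,0.33],0,1],[[-0.05,0,0.33],0,1],[[-0.05,0,0.33],0,1],[[-0.05,0,0.33],0,1]]' | egrep 'eef|force'; for i in 1 2 3 4 5; do python3 -m creep '[[[0.01,0,0],0,1],[[0.01,0,0],0,1],[[0.01,0,0],0,1]]' | egrep 'eef|force'; done

```

```text
eef_pos: [442.4, 133.2, 16.4]
force: [0.3, 0.5, -0.4]
eef_pos: [442.4, 133.4, 16.1]
force: [-0.4, -0.7, 4.9]
eef_pos: [442.4, 133.3, 16.0]
force: [-3.3, -1.9, 17.6]
eef_pos: [442.4, 133.4, 15.9]
force: [-4.5, -2.2, 30.1]
eef_pos: [442.4, 133.3, 15.8]
force: [-6.7, -4.2, 42.1]
eef_pos: [442.5, 133.4, 15.8]
force: [-8.7, -3.9, 55.2]
```

```bash
 python3 -m creep '[[[-0.1,0,0],0,1],[[-0.1,0.2,0.2],0,1],[[-0.05,0.2,0.2],0,1],[[-0.05,0.2,0.2],0,1],[[-0.05,0.2,0.2],0,1]]' | egrep 'eef|force'; for i in 1 2 3 ; do python3 -m creep '[[[0.01,0,0],0,1],[[0.01,0,0],0,1],[[0.01,0,0],0,1]]' | egrep 'eef|force'; done
 python3 -m creep '[[[-0.1,0,0],0,1],[[-0.1,-0.4,0],0,1],[[-0.03,-0.4,0],0,1],[[-0.03,-0.4,0],0,1],[[-0.03,-0.4,0],0,1]]' | egrep 'eef|force'; for i in 1 2 3 4; do python3 -m creep '[[[0.01,0,0],0,1],[[0.01,0,0],0,1],[[0.01,0,0],0,1]]' | egrep 'eef|force'; done

```

```text
eef_pos: [461.8, 153.1, 16.3]
force: [1.0, 0.4, -0.0]
eef_pos: [462.1, 153.2, 16.0]
force: [-2.2, -0.8, 6.0]
eef_pos: [462.3, 153.6, 15.8]
force: [-2.8, -1.1, 13.1]
eef_pos: [462.4, 154.1, 15.5]
force: [-5.3, -0.6, 21.9]
eef_pos: [463.4, 114.4, 16.8]
force: [-0.7, 0.5, -0.9]
eef_pos: [463.6, 114.6, 15.8]
force: [-0.9, -1.0, 1.0]
eef_pos: [463.9, 114.0, 14.9]
force: [1.4, 0.2, 1.3]
eef_pos: [463.8, 113.8, 13.8]
force: [0.4, -1.2, 0.3]
eef_pos: [464.0, 113.7, 13.2]
force: [-0.0, -1.6, 7.3]
```

```bash
python3 -m creep '[[[-0.15,0,0],0,1],[[-0.15,-0.1,0.4],0,1],[[-0.15,-0.09,0.705],0,1],[[-0.03,-0.09,0.705],0,1],[[-0.03,-0.09,0.705],0,1],[[-0.03,-0.09,0.705],0,1]]' | egrep 'eef|force'; for i in 1 2 3 ; do python3 -m creep '[[[0.01,0,0],0,1],[[0.01,0,0],0,1],[[0.01,0,0],0,1]]' | egrep 'eef|force'; done
 python3 -m creep '[[[-0.1,0,0],0,1],[[-0.1,-0.26,0.33],0,1],[[-0.02,-0.26,0.33],0,1],[[-0.02,-0.26,0.33],0,1],[[-0.02,-0.26,0.33],0,1]]' | egrep 'eef|force'; for i in 1 2 3; do python3 -m creep '[[[0.01,0,0],0,1],[[0.01,0,0],0,1],[[0.01,0,0],0,1]]' | egrep 'eef|force'; done
```

```text
eef_pos: [535.5, 106.7, 16.1]
force: [3.3, 0.4, 5.3]
eef_pos: [535.4, 106.9, 16.0]
force: [1.7, -0.7, 11.4]
eef_pos: [535.5, 107.1, 15.8]
force: [0.4, -0.4, 18.8]
eef_pos: [535.5, 107.4, 15.7]
force: [-0.9, 0.0, 25.8]
eef_pos: [566.6, 80.1, 14.3]
force: [0.6, 0.1, 0.6]
eef_pos: [566.9, 80.5, 13.7]
force: [-0.2, 0.0, 2.5]
eef_pos: [567.0, 80.1, 12.5]
force: [0.7, 0.1, 0.6]
eef_pos: [567.1, 79.9, 11.5]
force: [0.2, 0.5, -0.2]
```

```bash
python3 -m creep '[[[-0.1,0,0],0,1],[[-0.1,0,-0.07],0,1],[[-0.05,0,-0.07],0,1],[[-0.05,0,-0.07],0,1],[[-0.05,0,-0.07],0,1]]' | egrep 'eef|force'; for i in 1 2 3 4 5; do python3 -m creep '[[[0.01,0,0],0,1],[[0.01,0,0],0,1],[[0.01,0,0],0,1]]' | egrep 'eef|force'; done
python3 -c "
from h import *
im,c=snap('wrist','w3.png');tins(im,c,200)"
```

```text
eef_pos: [560.3, 79.8, 16.5]
force: [0.6, -0.5, -0.1]
eef_pos: [560.7, 80.0, 16.0]
force: [-0.2, -0.5, 4.4]
eef_pos: [561.5, 80.0, 15.8]
force: [-1.3, -1.4, 9.3]
eef_pos: [562.7, 80.1, 15.5]
force: [-0.4, -1.4, 13.6]
eef_pos: [564.0, 80.2, 15.1]
force: [2.1, -1.2, 15.6]
eef_pos: [565.4, 80.4, 14.7]
force: [3.9, -2.6, 17.0]
tin 656.7 -88.4 r 27.5 [ 54. 385.]
tin 548.4 -70.6 r 31.1 [ 37. 227.]
tin 449.0 -7.0 r 25.4 [117.  17.]
```

View pics/w3.png

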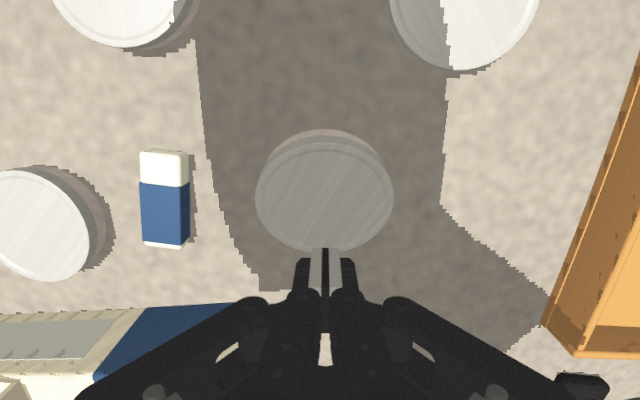

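```bash
python3 -m creep '[[[-0.2,0,0],0,1],[[-0.2,-0.45,-0.05],0,1],[[-0.2,-0.9,-0.1],0,1],[[-0.2,-0.9,-0.1],0,1]]' | egrep 'eef|force';python3 -c "
from h import *
print(to([549.5,-45,17]))"
```

```text
eef_pos: [549.8, -19.8, 30.7]
force: [-0.2, -1.2, 0.7]
[ 0.139 -0.251 -0.003]
```

```bash
python3 -m creep '[[[0,-0.25,0],0,1],[[0.135,-0.25,0],0,1],[[0.135,-0.25,0],0,1],[[0.135,-0.25,0],0,1]]' | egrep 'eef|force'; for i in 1 2 3 ; do python3 -m creep '[[[0.01,0,0],0,1],[[0.01,0,0],0,1],[[0.01,0,0],0,1]]' | egrep 'eef|force'; done
 python3 -m creep '[[[-0.1,0,0],0,1],[[-0.1,-0.24,0.24],0,1],[[-0.03,-0.24,0.24],0,1],[[-0.03,-0.24,0.24],0,1],[[-0.03,-0.24,0.24],0,1]]' | egrep 'eef|force'; for i in 1 2 3; do python3 -m creep '[[[0.01,0,0],0,1],[[0.01,0,0],0,1],[[0.01,0,0],0,1]]' | egrep 'eef|force'; done
```

```text
eef_pos: [551.4, -33.6, 17.7]
force: [1.0, 0.3, 0.0]
eef_pos: [551.9, -34.5, 17.5]
force: [0.1, 0.4, 0.1]
eef_pos: [551.8, -35.2, 16.3]
force: [0.6, 0.5, 0.2]
eef_pos: [551.9, -35.0, 16.0]
force: [-1.3, -1.4, 6.5]
eef_pos: [575.3, -58.4, 18.3]
force: [0.4, 0.4, 0.2]
eef_pos: [575.8, -58.5, 17.4]
force: [-0.0, -0.4, -0.2]
eef_pos: [576.0, -58.9, 16.3]
force: [-0.3, -0.1, -0.4]
eef_pos: [576.2, -58.8, 16.1]
force: [-1.6, 0.7, 6.5]
```

```bash
 python3 -m creep '[[[-0.1,0,0],0,1],[[-0.1,0.135,-0.265],0,1],[[-0.01,0.135,-0.265],0,1],[[-0.01,0.135,-0.265],0,1],[[-0.01,0.135,-0.265],0,1]]' | egrep 'eef|force'; for i in 1 2 ; do python3 -m creep '[[[0.01,0,0],0,1],[[0.01,0,0],0,1],[[0.01,0,0],0,1]]' | egrep 'eef|force'; done
 python3 -m creep '[[[-0.1,0,0],0,1],[[-0.1,-0.24,0.24],0,1],[[-0.02,-0.24,0.24],0,1],[[-0.02,-0.24,0.24],0,1],[[-0.02,-0.24,0.24],0,1]]' | egrep 'eef|force'; for i in 1 2 3; do python3 -m creep '[[[0.01,0,0],0,1],[[0.01,0,0],0,1],[[0.01,0,0],0,1]]' | egrep 'eef|force'; done
```

```text
eef_pos: [550.0, -46.0, 16.4]
force: [-0.3, 0.3, -0.1]
eef_pos: [550.3, -46.1, 16.1]
force: [-2.7, -1.1, 7.8]
eef_pos: [550.3, -46.1, 16.0]
force: [-3.9, 0.6, 16.3]
eef_pos: [573.2, -69.3, 16.2]
force: [-0.4, -0.0, -0.4]
eef_pos: [573.2, -69.2, 16.1]
force: [-0.7, -0.9, 6.4]
eef_pos: [573.3, -69.2, 16.0]
force: [-3.1, -1.4, 14.5]
eef_pos: [573.4, -69.1, 15.9]
force: [-4.4, -2.6, 22.0]
```

```bash
python3 -m creep '[[[-0.2,0,0],0,1],[[-0.2,0.3,-0.4],0,1],[[-0.2,0.5,-0.8],0,1],[[-0.2,0.66,-0.97],0,1],[[-0.2,0.66,-0.97],0,1],[[-0.2,0.66,-0.97],0,1],[[-0.2,0.66,-0.97],0,1]]' | egrep 'eef|force';python3 -c "
from h import *
im,c=snap('top','t4.png');tins(im,c,145)
im,c=snap('wrist','w4.png');tins(im,c,200)
print(to([459,-2.7,17]))"
```

```text
eef_pos: [476.8, -4.9, 33.3]
force: [0.7, 0.1, 0.4]
tin 444.3 137.1 r 30.6 [282. 223.]
tin 442.4 134.1 r 31.1 [581. 188.]
tin 433.0 -14.1 r 29.1 [297. 166.]
tin 431.8 -138.0 r 31.0 [ 78. 164.]
[ 0.162  0.026 -0.178]
```

```bash
python3 -m creep '[[[0,0.026,-0.178],0,1],[[0.16,0.026,-0.178],0,1],[[0.16,0.026,-0.178],0,1],[[0.16,0.026,-0.178],0,1]]' | egrep 'eef|force'; for i in 1 2 3 4 ; do python3 -m creep '[[[0.01,0,0],0,1],[[0.01,0,0],0,1],[[0.01,0,0],0,1]]' | egrep 'eef|force'; done
 python3 -m creep '[[[-0.1,0,0],0,1],[[-0.1,0.24,-0.24],0,1],[[-0.03,0.24,-0.24],0,1],[[-0.03,0.24,-0.24],0,1],[[-0.03,0.24,-0.24],0,1]]' | egrep 'eef|force'; for i in 1 2 3 4; do python3 -m creep '[[[0.01,0,0],0,1],[[0.01,0,0],0,1],[[0.01,0,0],0,1]]' | egrep 'eef|force'; done
```

```text
eef_pos: [458.5, -2.4, 17.0]
force: [0.5, -0.3, -0.3]
eef_pos: [458.4, -2.2, 16.3]
force: [0.0, 0.1, -0.7]
eef_pos: [458.4, -2.2, 16.0]
force: [-2.0, -0.7, 9.9]
eef_pos: [458.5, -2.2, 15.9]
force: [-2.9, -0.4, 20.8]
eef_pos: [458.6, -2.2, 15.8]
force: [-4.2, 0.2, 32.6]
eef_pos: [434.2, 21.5, 16.3]
force: [0.4, -0.7, -0.3]
eef_pos: [434.4, 21.4, 16.0]
force: [-1.2, 0.4, 9.2]
eef_pos: [434.4, 21.5, 15.9]
force: [-3.8, 0.2, 24.0]
eef_pos: [434.5, 21.5, 15.8]
force: [-4.6, -1.2, 36.3]
eef_pos: [434.5, 21.6, 15.7]
force: [-7.5, -0.9, 50.2]
```

```bash
python3 -m creep '[[[-0.25,0,0],0,1],[[-0.25,-0.4,0.2],0,1],[[-0.25,-0.9,0.2],0,1],[[-0.25,-0.9,0.2],0,1],[[-0.25,-0.9,0.2],0,1],[[-0.25,-0.9,0.2],0,1]]' | egrep 'eef|force'
python3 -m creep '[[[0,-0.4,0],0,1],[[0,-0.68,0],0,1],[[0.19,-0.68,0],0,1],[[0.19,-0.68,0],0,1],[[0.19,-0.68,0],0,1]]' | egrep 'eef|force'
python3 -c "
from h import *
print(to([456,-136,17]))"
```

```text
eef_pos: [454.9, -67.4, 37.4]
force: [0.3, 0.2, -0.2]
eef_pos: [455.6, -133.9, 18.4]
force: [-0.2, -0.9, 0.0]
[ 0.014 -0.021  0.003]
```

```bash
for i in 1 2 3 4 5; do python3 -m creep '[[[0.01,0,0],0,1],[[0.01,0,0],0,1],[[0.01,0,0],0,1]]' | egrep 'eef|force'; done
 python3 -m creep '[[[-0.1,0,0],0,1],[[-0.1,0.22,-0.24],0,1],[[-0.03,0.22,-0.24],0,1],[[-0.03,0.22,-0.24],0,1],[[-0.03,0.22,-0.24],0,1]]' | egrep 'eef|force'; for i in 1 2 3 4; do python3 -m creep '[[[0.01,0,0],0,1],[[0.01,0,0],0,1],[[0.01,0,0],0,1]]' | egrep 'eef|force'; done
```

```text
eef_pos: [455.8, -135.6, 17.7]
force: [-0.7, -0.2, 1.0]
eef_pos: [455.5, -136.1, 16.3]
force: [0.2, -0.6, 0.4]
eef_pos: [456.1, -136.7, 15.7]
force: [0.1, -1.6, 5.1]
eef_pos: [456.8, -137.4, 15.2]
force: [0.6, -2.1, 9.9]
eef_pos: [457.2, -137.6, 14.8]
force: [-0.6, -2.4, 16.1]
eef_pos: [431.8, -114.6, 16.2]
force: [0.1, -0.2, 0.1]
eef_pos: [431.6, -114.2, 15.5]
force: [-1.3, 1.8, 6.1]
eef_pos: [431.1, -113.4, 14.7]
force: [-4.0, 3.1, 10.7]
eef_pos: [431.0, -113.1, 14.2]
force: [-4.8, 5.1, 17.8]
eef_pos: [431.0, -113.0, 13.9]
force: [-7.2, 4.9, 26.5]
```

```bash
python3 -m creep '[[[-0.5,0,0],0,0],[[-0.5,-0.22,0],0,0],[[-0.5,-0.22,0],0,0],[[-0.5,-0.22,0],0,0],[[-0.5,-0.22,0],0,0],[[-0.5,-0.22,0],0,0]]' 
python3 -c "
from h import *
im,c=snap('top','t5.png');tins(im,c,145)
im,c=snap('wrist','w5.png');tins(im,c,200)
print(to([433,-136,4]))"
```

```text
clock: 34.8
eef_pos: [431.3, -135.6, 61.8]
tool_rot: [2.547, 1.57, 2.559]
force: [-1.0, 0.9, -0.1]
width: 84.5
tin 433.7 7.2 r 28.2 [324. 227.]
tin 443.5 136.3 r 30.8 [282. 223.]
tin 525.8 82.2 r 31.1 [301. 197.]
tin 549.6 -68.2 r 30.7 [350. 189.]
tin 524.8 79.1 r 31.0 [603. 334.]
tin 434.4 -0.5 r 30.5 [535. 231.]
tin 419.5 -143.6 r 27.6 [316. 209.]
[ 0.579 -0.004  0.017]
```

View pics/w5.png

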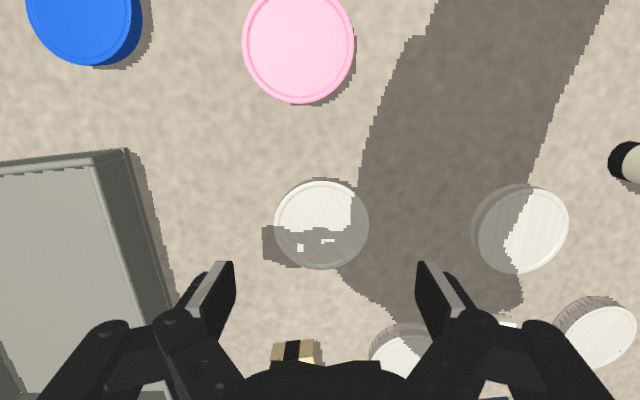

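```bash
python3 -c "
from h import *
c=cams.get_calibration('wrist');print(ray(c,[(275,224),(369,224),(321,180),(320,269),(322,224)],16).round(1))"
```

```text
[[ 429.7 -168.4   16. ]
 [ 429.  -107.7   16. ]
 [ 400.1 -138.9   16. ]
 [ 462.4 -139.1   16. ]
 [ 429.3 -138.1   16. ]]
```

```bash
python3 -m creep '[[[0.2,-0.026,-0.01],0,0],[[0.5,-0.026,-0.01],0,0],[[0.56,-0.026,-0.01],0,0],[[0.56,-0.026,-0.01],0,0],[[0.56,-0.026,-0.01],0,0],[[0.56,-0.026,-0.01],0,0]]' 
python3 -m creep '[[[0,0,0],0,0.6],[[0,0,0],0,0.6],[[0,0,0],0,0.6],[[0,0,0],0,0.6],[[0,0,0],0,0.6],[[0,0,0],0,0.6]]' 
```

```text
clock: 35.5
eef_pos: [431.2, -138.9, 7.2]
tool_rot: [-0.101, 1.569, -0.091]
force: [-0.1, 0.0, -0.2]
width: 85.6
clock: 36.1
eef_pos: [431.0, -139.3, 7.7]
tool_rot: [-0.663, 1.569, -0.652]
force: [-2.7, 0.3, 15.5]
width: 58.4
```

```bash
python3 -m creep '[[[0,0,0],0,0],[[0,0,0],0,0],[[0,0,0],0,0],[[0,0,0],0,0],[[0.05,0,0],0,0],[[0.1,0,0],0,0],[[0.1,0,0],0,0],[[0.1,0,0],0,0]]' 
python3 -m creep '[[[0,0,0],0,0.6],[[0,0,0],0,0.6],[[0,0,0],0,0.6],[[0,0,0],0,0.6],[[0,0,0],0,0.6],[[0,0,0],0,0.6]]' 
```

```text
clock: 36.9
eef_pos: [430.3, -138.8, -4.0]
tool_rot: [2.979, 1.57, 2.99]
force: [0.2, -0.5, 0.7]
width: 85.6
clock: 37.5
eef_pos: [430.6, -138.9, -3.1]
tool_rot: [-0.512, 1.57, -0.502]
force: [-1.5, 0.6, 6.5]
width: 59.5
```

```bash
python3 -m creep '[[[-0.2,0,0],0,0.6],[[-0.4,0,0],0,0.6],[[-0.6,0,0],0,0.6],[[-0.6,0,0],0,0.6],[[-0.6,0,0],0,0.6]]' 
python3 -c "
from h import *
im,c=snap('wrist','w6.png')"
```

```text
clock: 38.0
eef_pos: [430.6, -139.3, 56.3]
tool_rot: [-0.485, 1.57, -0.475]
force: [0.4, -0.2, -1.4]
width: 59.8
```

View pics/w6.png

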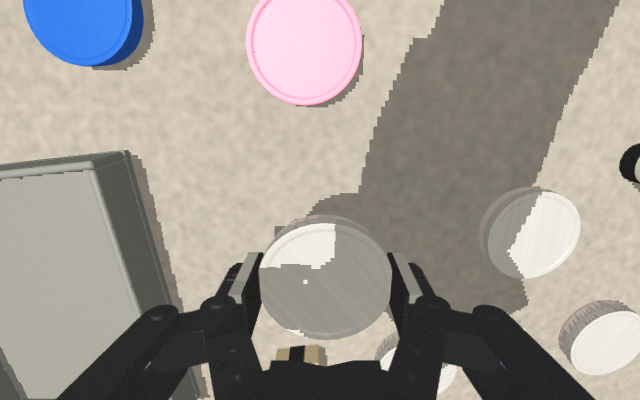

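```bash
python3 -m creep '[[[-0.1,-0.3,0],0,0.6],[[-0.1,-0.6,0.1],0,0.6],[[-0.1,-0.98,0.1],0,0.6],[[-0.1,-0.98,0.1],0,0.6]]' | grep -E "eef|width"
python3 -m creep '[[[0,-0.3,0],0,0.6],[[0,-0.6,0.1],0,0.6],[[0,-0.98,0.1],0,0.6],[[0,-0.98,0.1],0,0.6],[[0,-0.98,0.1],0,0.6]]'  | grep -E "eef|width"
python3 -c "
from h import *
im,c=snap('wrist','w7.png')
print(to([452,-337,3]))
im,c=snap('top','t7.png')"
```

```text
eef_pos: [440.2, -242.9, 64.6]
width: 59.5
eef_pos: [451.6, -334.7, 64.9]
width: 59.9
[ 0.622 -0.037  0.   ]
```

View pics/w7.png

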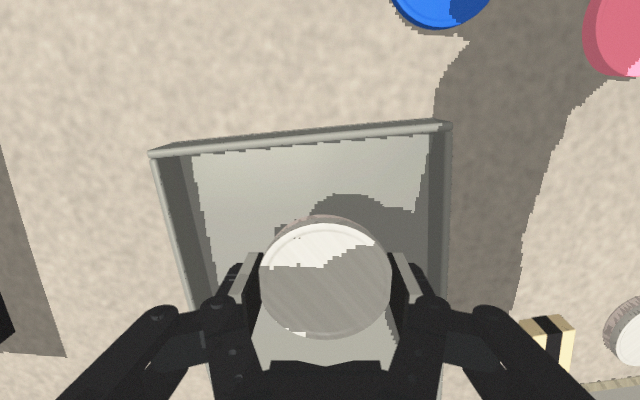

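View pics/t7.png

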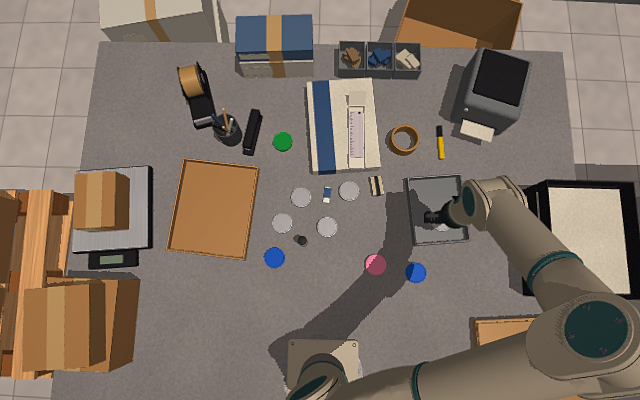

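```bash
python3 -c "
from h import *
c=cams.get_calibration('wrist');a=ray(c,[(150,154),(450,124)],35);print(a.round(1))
d=a[1]-a[0];d/=np.linalg.norm(d);n=np.array([-d[1],d[0]]);n*=-np.sign(n[0])*-1
ctr=(a[0,:2]+a[1,:2])/2+n*105;print(ctr,n,np.degrees(np.arctan2(n[1],n[0])))
for t in(-42,42):print(ctr+n*t)
print(to([452,-337,3]))"
```

```text
[[ 403.  -431.8   35. ]
 [ 384.9 -266.6   35. ]]
[ 498.31761946 -337.78269056] [0.99405879 0.10884452] 6.248711484465049
[ 456.56715044 -342.35416038]
[ 540.06808849 -333.21122073]
[ 0.625 -0.042 -0.003]
```

```bash
python3 -m creep '[[[0.2,-0.06,0.03],0,0.6],[[0.5,-0.06,0.03],0,0.6],[[0.6,-0.06,0.03],0,0.6],[[0.615,-0.06,0.03],0,0.6],[[0.615,-0.06,0.03],0,0.6],[[0.615,-0.06,0.03],0,0.6]]' 
python3 -m creep '[[[0.0,0,0],0,0.1],[[0,0,0],0,0],[[0,0,0],0,0],[[0,0,0],0,0],[[-0.3,0,0],0,0],[[-0.7,0,0],0,0],[[-0.9,0,0],0,0],[[-0.9,0,0],0,0]]'
python3 -c "
from h import *
im,c=snap('wrist','w8.png')"
```

```text
clock: 39.65
eef_pos: [456.5, -340.6, 5.9]
tool_rot: [-0.418, 1.569, -0.407]
force: [-0.5, -0.4, -1.6]
width: 59.5
clock: 40.45
eef_pos: [457.7, -341.6, 97.8]
tool_rot: [-0.558, 1.565, -0.548]
force: [0.6, -0.4, -1.1]
width: 85.6
```

View pics/w8.png

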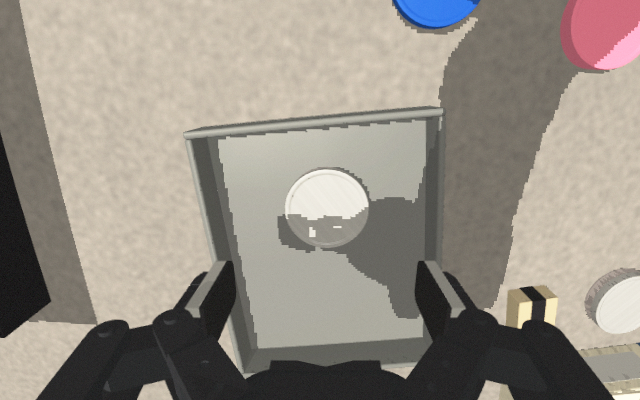

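```bash
for i in 1 2 3 4; do python3 -m creep '[[[0,0.45,-0.01],0,0],[[0,0.95,-0.03],0,0],[[0,0.95,-0.03],0,0]]' | grep eef; done;  python3 -m creep '[[[0,0.45,-0.01],0,0],[[0,0.95,-0.02],0,0],[[0,0.95,-0.02],0,0],[[0,0.95,-0.02],0,0],[[0,0.95,-0.02],0,0]]' | grep eef
python3 -c "
from h import *
im,c=snap('wrist','w9.png');tins(im,c,200);tins(im,c,140)
p,R,s=pose();print(p,R.round(3))
im,c=snap('top','t9.png');tins(im,c,145)"
```

```text
eef_pos: [451.0, -237.9, 94.3]
eef_pos: [447.3, -143.1, 94.5]
eef_pos: [443.7, -48.1, 94.7]
eef_pos: [439.9, 47.1, 94.9]
eef_pos: [436.3, 132.2, 94.1]
tin 547.3 -70.4 r 30.7 [ 90. 316.]
tin 524.8 78.7 r 31.0 [263. 307.]
tin 434.3 -4.4 r 31.0 [145. 204.]
tin 545.0 -71.6 r 31.7 [ 90. 315.]
tin 523.4 78.4 r 32.4 [262. 306.]
tin 442.2 133.8 r 30.8 [328. 216.]
tin 433.5 -4.2 r 31.6 [145. 204.]
[436.41667624 131.95575107  94.19543879] [[-0.002 -0.008  1.   ]
 [-0.002  1.     0.008]
 [-1.    -0.002 -0.002]]
tin 459.1 -340.9 r 30.8 [438. 222.]
```

View pics/w9.png

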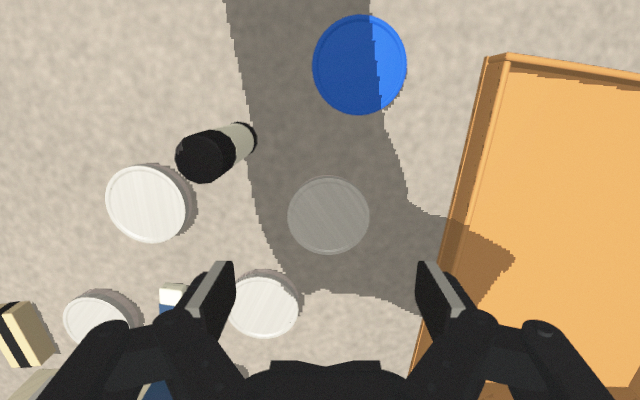

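```bash
python3 -m creep '[[[0.3,0.021,0.07],0,0],[[0.7,0.021,0.07],0,0],[[0.9,0.021,0.07],0,0],[[0.975,0.021,0.07],0,0],[[0.975,0.021,0.07],0,0],[[0.975,0.021,0.07],0,0]]' 
python3 -m creep '[[[0,0,0],0,0.6],[[0,0,0],0,0.6],[[0,0,0],0,0.6],[[0,0,0],0,0.6],[[-0.3,0,0],0,0.6],[[-0.7,0,0],0,0.6],[[-0.95,0,0],0,0.6],[[-0.95,0,0],0,0.6]]' 
python3 -c "
from h import *
im,c=snap('wrist','w10.png')"
```

```text
clock: 42.9
eef_pos: [444.1, 136.0, -2.0]
tool_rot: [0.414, 1.57, 0.423]
force: [0.4, -0.7, -0.1]
width: 85.0
clock: 43.7
eef_pos: [445.6, 136.9, 95.5]
tool_rot: [0.35, 1.564, 0.36]
force: [1.0, 0.3, -1.5]
width: 59.6
```

View pics/w10.png

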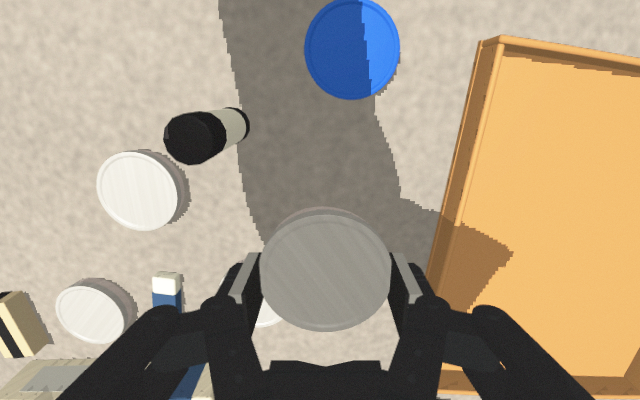

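```bash
for i in 1 2 3 4; do python3 -m creep '[[[0,-0.45,0.1],0,0.6],[[0,-0.94,0.2],0,0.6],[[0,-0.94,0.2],0,0.6]]' | grep eef; done;  python3 -m creep '[[[0,-0.45,0.1],0,0.6],[[0,-0.93,0.18],0,0.6],[[0,-0.93,0.18],0,0.6],[[0,-0.93,0.18],0,0.6],[[0,-0.93,0.18],0,0.6]]' | grep -E "eef|wid"
python3 -c "
from h import *
im,c=snap('wrist','w11.png')
p,R,s=pose();print(p);print(to([541,-332,3]))"
```

```text
eef_pos: [464.1, 33.0, 90.4]
eef_pos: [485.0, -60.5, 90.4]
eef_pos: [506.0, -154.0, 90.3]
eef_pos: [526.7, -247.9, 90.2]
eef_pos: [546.1, -329.6, 91.4]
width: 59.2
[ 546.41672678 -329.38924359   91.74609261]
[ 0.887 -0.027 -0.053]
```

View pics/w11.png

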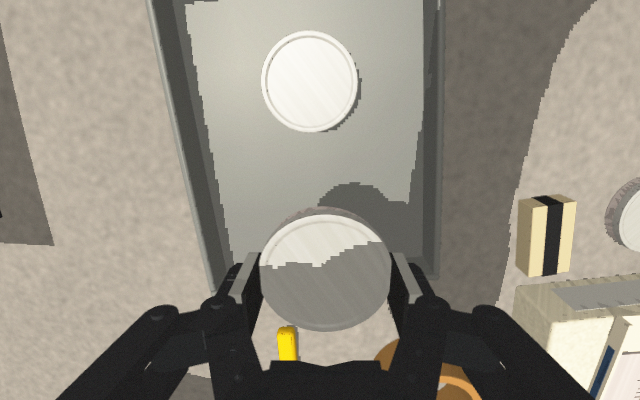

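```bash
python3 -m creep '[[[0.2,-0.03,-0.055],0,0.6],[[0.5,-0.03,-0.055],0,0.6],[[0.8,-0.03,-0.055],0,0.6],[[0.875,-0.03,-0.055],0,0.6],[[0.875,-0.03,-0.055],0,0.6],[[0.875,-0.03,-0.055],0,0.6]]' 
python3 -m creep '[[[0.0,0,0],0,0.1],[[0,0,0],0,0],[[0,0,0],0,0],[[0,0,0],0,0],[[-0.3,0,0],0,0],[[-0.7,0,0],0,0],[[-0.9,0,0],0,0],[[-0.9,0,0],0,0]]'
python3 -c "
from h import *
im,c=snap('wrist','w12.png');tins(im,c,185,21)"
```

```text
clock: 46.1
eef_pos: [541.8, -333.5, 5.5]
tool_rot: [0.353, 1.57, 0.365]
force: [-0.3, -0.4, 0.2]
width: 59.6
clock: 46.9
eef_pos: [543.5, -335.4, 98.3]
tool_rot: [-0.437, 1.565, -0.427]
force: [0.5, 0.0, -0.0]
width: 85.4
tin 550.7 -88.5 r 26.4 [632. 221.]
tin 539.6 -334.5 r 30.9 [326. 195.]
```

View pics/w12.png

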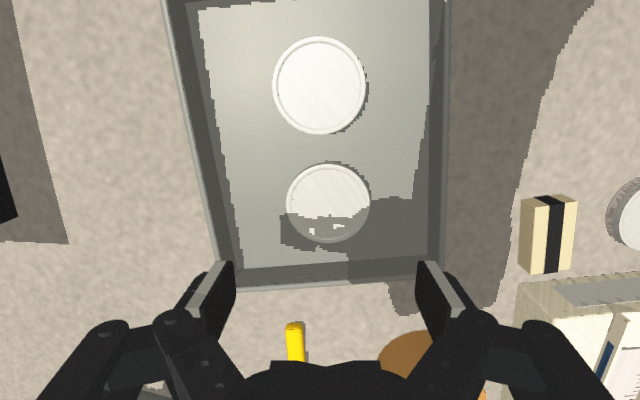

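```bash
python3 -m creep '[[[-0.2,0.4,0.1],0,1],[[-0.3,0.8,0.3],0,1],[[-0.4,1,0.4],0,1],[[-0.4,1,0.4],0,1]]' | grep eef;  python3 -m creep '[[[0,0.4,0],0,1],[[0,0.8,0],0,1],[[0,1,0],0,1],[[0,1,0],0,1]]' | grep eef; python3 -m creep '[[[0,0.4,0],0,1],[[0,0.4,0],0,1],[[0,0.4,0],0,1],[[0,0.4,0],0,1]]' | grep -E "eef|wid"
python3 -c "
from h import *
im,c=snap('wrist','w13.png')
p,R,s=pose();print(p)"
```

```text
eef_pos: [582.5, -228.7, 135.5]
eef_pos: [578.2, -130.9, 133.9]
eef_pos: [578.1, -96.9, 133.9]
width: 0.1
[578.1909803  -96.76339658 134.06318018]
```

View pics/w13.png

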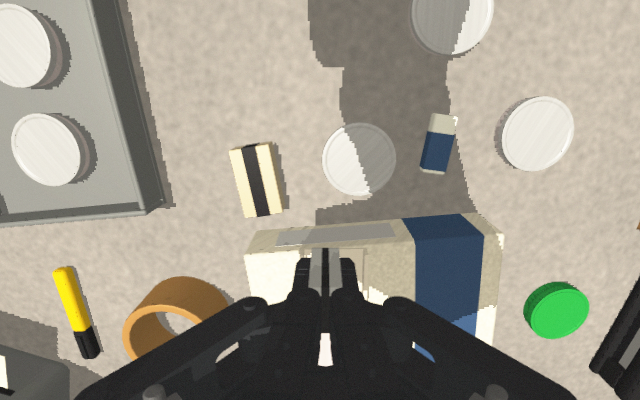

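```bash
python3 -m creep '[[[-0.1,0,0.4],0,1],[[-0.1,0,0.8],0,1],[[-0.1,0,1],0,1],[[-0.1,0,1],0,1]]' | grep eef;  python3 -m creep '[[[0,0,0.4],0,1],[[-0,0,0.8],0,1],[[0,0,0.8],0,1],[[0,0,0.8],0,1],[[0,0,0.8],0,1]]' | grep eef
python3 -c "
from h import *
im,c=snap('wrist','w14.png')
p,R,s=pose();print(p,R.round(3))"
```

```text
eef_pos: [680.7, -94.6, 144.0]
eef_pos: [756.8, -93.2, 144.4]
[756.98683433 -93.23984351 144.67777751] [[-0.002 -0.011  1.   ]
 [-0.001  1.     0.011]
 [-1.    -0.001 -0.002]]
```

View pics/w14.png

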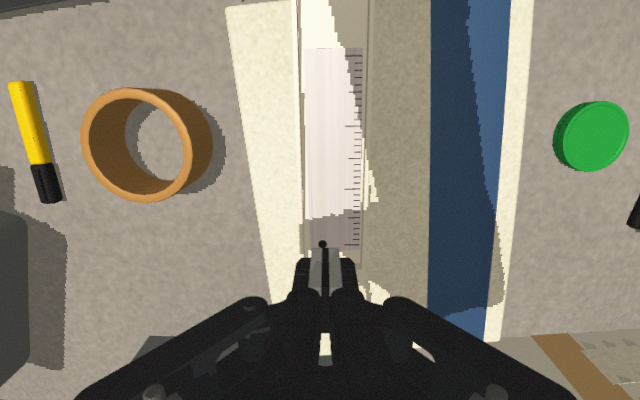

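```bash
python3 -c "
from h import *
c=cams.get_calibration('wrist');print(ray(c,[(306,48),(361,48),(309,215),(362,215)],56.5).round(1)); print('mouthcorners',ray(c,[(297,5),(300,205),(371,5),(364,205)],64).round(1))
print('ream',ray(c,[(225,8)],52).round(1))
t=cams.get_calibration('top');print(ray(t,[(350,165),(365,165)],54).round(1))"
```

```text
[[ 645.3 -107.7   56.5]
 [ 644.9  -70.8   56.5]
 [ 764.9 -106.2   56.5]
 [ 764.5  -64.8   56.5]]
mouthcorners [[ 621.2 -112.8   64. ]
 [ 754.1 -112.5   64. ]
 [ 620.6  -66.2   64. ]
 [ 753.6  -64.6   64. ]]
ream [[ 619.9 -161.9   52. ]]
[[ 620.5  -67.    54. ]
 [ 621.7 -112.6   54. ]]
```

```bash
python3 -m creep '[[[0.2,0.06,-0.22],0,1],[[0.5,0.06,-0.22],0,1],[[0.75,0.06,-0.22],0,1],[[0.84,0.06,-0.22],0,1],[[0.84,0.06,-0.22],0,1],[[0.84,0.06,-0.22],0,1]]';  for i in 1 2 3 ; do python3 -m creep '[[[0.01,0,0],0,1],[[0.01,0,0],0,1],[[0.01,0,0],0,1]]' | egrep 'eef|force'; done
```

```text
clock: 49.75
eef_pos: [737.1, -86.6, 62.2]
tool_rot: [0.174, 1.569, 0.184]
force: [1.2, 0.3, -0.4]
width: -0.2
eef_pos: [737.0, -86.6, 60.7]
force: [-0.4, 0.9, -0.2]
eef_pos: [736.5, -86.6, 58.7]
force: [-0.4, 0.6, -0.6]
eef_pos: [736.5, -86.6, 57.7]
force: [0.4, -0.4, -0.0]
```

```bash
for i in 1 2 ; do python3 -m creep '[[[0.01,0,0],0,1],[[0.01,0,0],0,1],[[0.01,0,0],0,1]]' | egrep 'eef|force'; done
```

```text
eef_pos: [736.5, -86.6, 56.7]
force: [-0.4, 0.2, 0.0]
eef_pos: [736.5, -86.6, 56.7]
force: [-2.0, 0.5, 6.6]
```

```bash
python3 -m creep '[[[0.004,0,-0.04],0,1],[[0.004,0,-0.1],0,1],[[0.004,0,-0.15],0,1],[[0.004,0,-0.2],0,1],[[0.004,0,-0.2],0,1],[[0.004,0,-0.2],0,1]]' | egrep 'eef|force';python3 -c "
from h import *
im,c=snap('wrist','w15.png')
im,c=snap('top','t15.png');cv2.imwrite('pics/t15c.png',cv2.resize(im[90:190,300:400],None,fx=5,fy=5))"
```

```text
eef_pos: [717.1, -86.6, 56.7]
force: [0.6, -0.3, 7.9]
```

View pics/w15.png

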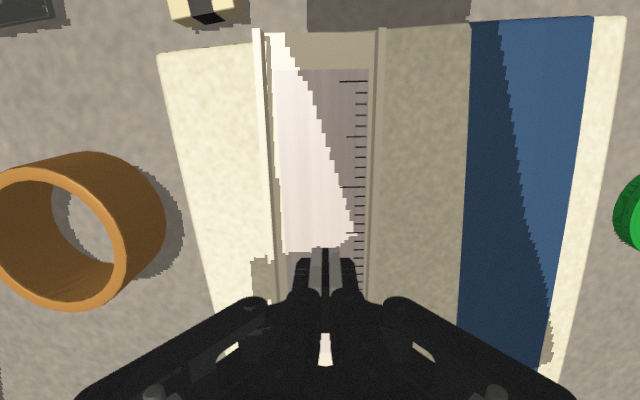

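```bash
python3 -c "
from h import *
c=cams.get_calibration('wrist');print(ray(c,[(273,68),(368,68)],56.5).round(1),ray(c,[(262,32),(378,28)],64).round(1),ray(c,[(320,38)],54))"
```

```text
[[ 625.2 -109.9   56.5]
 [ 624.9  -69.9   56.5]] [[ 612.6 -112.6   64. ]
 [ 610.8  -67.7   64. ]] [[613.09563786 -90.24328188  54.        ]]
```

```bash
python3 -m creep '[[[0,0,-0.05],0,1],[[0,0,-0.12],0,1],[[0,0,-0.2],0,1],[[0,0,-0.28],0,1],[[0,0,-0.36],0,1],[[0,0,-0.44],0,1],[[0,0,-0.52],0,1],[[0,0,-0.58],0,1],[[0,0,-0.58],0,1],[[0,0,-0.58],0,1],[[-0.15,0,-0.58],0,1],[[-0.6,0,-0.58],0,1],[[-0.6,0,-0.58],0,1],[[-0.6,0,-0.58],0,1]]' | egrep 'eef|force';python3 -c "
from h import *
im,c=snap('wrist','w16.png')"
```

```text
eef_pos: [658.6, -87.6, 116.8]
force: [-0.7, 0.6, -0.7]
```

View pics/w16.png

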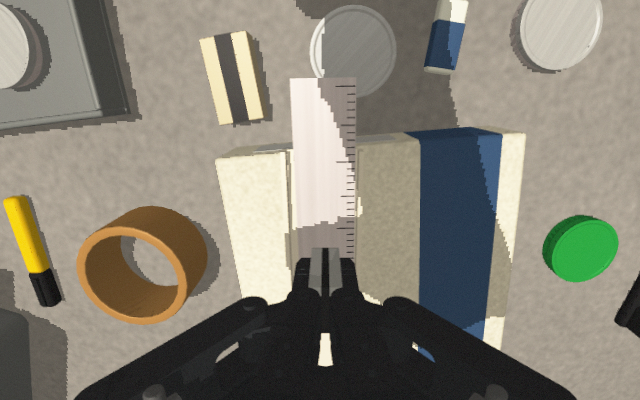

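```bash
python3 -c "
from h import *
c=cams.get_calibration('wrist');print(ray(c,[(291,78),(355,79),(296,240),(357,240)],56.5).round(1),ray(c,[(289,150),(357,140)],54))
print(to([588,-91,130]))"
```

```text
[[ 566.8 -109.7   56.5]
 [ 567.   -71.2   56.5]
 [ 673.5 -108.5   56.5]
 [ 673.   -65.7   56.5]] [[ 610.66480999 -112.13620631   54.        ]
 [ 603.78281088  -68.36306884   54.        ]]
[-0.144 -0.025 -0.698]
```

```bash
python3 -m creep '[[[0,0,-0.4],0,0],[[0,-0.03,-0.755],0,0],[[0,-0.03,-0.755],0,0],[[0,-0.03,-0.755],0,0],[[0,-0.03,-0.755],0,0],[[0,-0.03,-0.755],0,0]]';python3 -c "
from h import *
im,c=snap('wrist','w17.png')
print(to([583,-90.5,45]))"
```

```text
clock: 54.0
eef_pos: [583.9, -91.0, 115.1]
tool_rot: [0.943, 1.57, 0.953]
force: [-1.0, 0.2, -0.1]
width: 84.8
[ 0.701  0.004 -0.009]
```

View pics/w17.png

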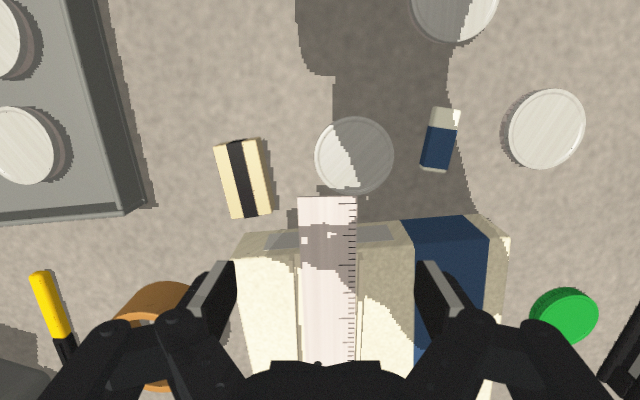

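```bash
python3 -m creep '[[[0.2,0,-0.01],0,0],[[0.5,0,-0.01],0,0],[[0.69,0,-0.01],0,0],[[0.69,0,-0.01],0,0],[[0.69,0,-0.01],0,0]]'
python3 -m creep '[[[0,0,0],0,0.7],[[0,0,0],0,0.7],[[0,0,0],0,0.7],[[0,0,0],0,0.7],[[0,0,0],0,0.7],[[0,0,0],0,0.7],[[0,0,0],0,0.7]]'
```

```text
clock: 54.55
eef_pos: [582.5, -90.8, 46.5]
tool_rot: [1.493, 1.57, 1.504]
force: [-0.4, 0.3, 1.0]
width: 85.7
clock: 55.25
eef_pos: [582.6, -91.4, 46.9]
tool_rot: [-0.23, 1.57, -0.22]
force: [-0.4, -0.9, 5.2]
width: 37.3
```

```bash
python3 -m creep '[[[-0.1,0,0],0,0.7],[[-0.3,0,0],0,0.7],[[-0.6,0,0],0,0.7],[[-0.8,0,0],0,0.7],[[-0.8,0,0],0,0.7],[[-0.8,0,0],0,0.7]]'; python3 -c "
from h import *
im,c=snap('wrist','w18.png');im,c=snap('scene','s18.png')"
```

```text
clock: 55.85
eef_pos: [581.7, -91.5, 126.4]
tool_rot: [-2.497, 1.57, -2.486]
force: [0.4, -0.6, -0.9]
width: 37.3
```

View pics/w18.png

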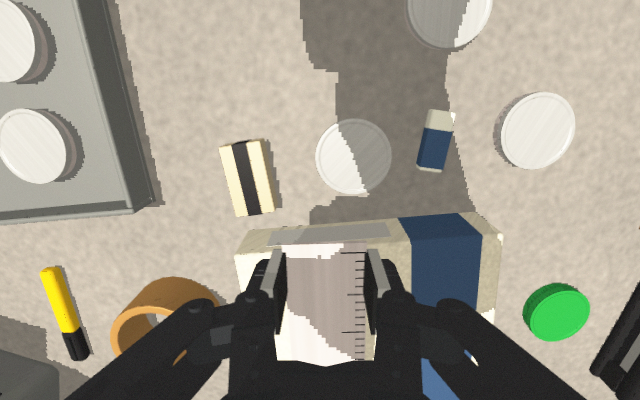

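View pics/s18.png

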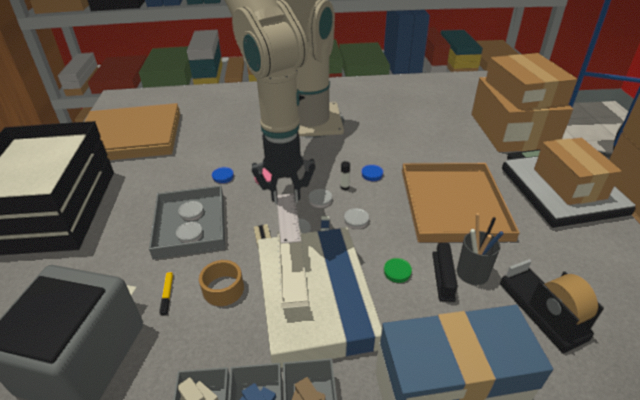

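```bash
for i in 1 2; do python3 -m creep '[[[0,0.3,-0.3],0,0.7],[[0,0.6,-0.6],0,0.7],[[0,0.97,-0.77],0,0.7],[[0,0.97,-0.77],0,0.7]]' | grep eef; done; for i in 1 2 ; do python3 -m creep '[[[0,0.4,0],0,0.7],[[0,0.8,0],0,0.7],[[0,0.97,0],0,0.7],[[0,0.97,0],0,0.7]]' | grep eef; done;  python3 -m creep '[[[0,0.4,0],0,0.7],[[0,0.8,0],0,0.7],[[0,0.95,0],0,0.7],[[0,0.95,0],0,0.7],[[0,0.95,0],0,0.7],[[0,0.95,0],0,0.7]]' | egrep "eef|wid"; python3 -c "
from h import *
im,c=snap('wrist','w19.png');print(pose()[0])"
```

```text
eef_pos: [500.7, 10.5, 126.2]
eef_pos: [423.7, 106.1, 126.4]
eef_pos: [425.3, 201.0, 126.1]
eef_pos: [424.1, 296.5, 126.0]
eef_pos: [423.7, 386.9, 125.8]
width: 37.1
[423.72768226 387.31232501 125.99484669]
```

View pics/w19.png

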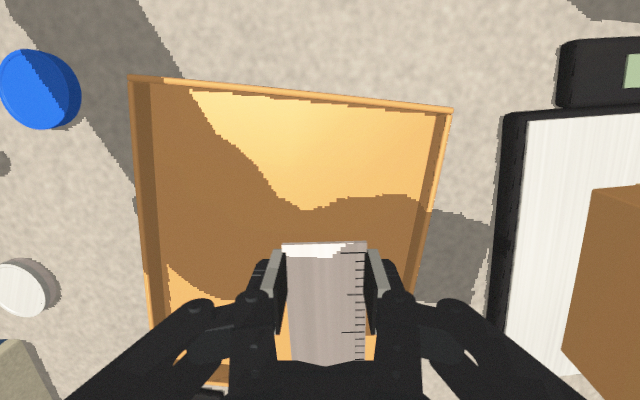

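```bash
python3 -c "
from h import *
c=cams.get_calibration('wrist');a=ray(c,[(129,77),(453,108)],30)[:,:2];print(a.round(1),np.linalg.norm(a[1]-a[0]))
d=a[1]-a[0];d/=np.linalg.norm(d);n=np.array([d[1],-d[0]]);ctr=a.mean(0)+145*n;print(ctr,n,d)
for X in ((0,50),(-80,-50),(0,-50),(80,-50)):print(X,(ctr+n*X[0]+d*X[1]).round(1))
print('corners',[(ctr+n*x+d*y).round() .tolist() for x in(-145,145) for y in (-120,120)])"
```

```text
[[329.5 244.1]
 [350.1 479.8]] 236.53027453783432
[484.26424536 349.31074754] [ 0.99620037 -0.08709085] [0.08709085 0.99620037]
(0, 50) [488.6 399.1]
(-80, -50) [400.2 306.5]
(0, -50) [479.9 299.5]
(80, -50) [559.6 292.5]
corners [[329.0, 242.0], [350.0, 481.0], [618.0, 217.0], [639.0, 456.0]]
```

```bash
python3 -m creep '[[[0.2,0.15,0.06],0.13,0.7],[[0.6,0.15,0.06],0.13,0.7],[[0.9,0.15,0.06],0.13,0.7],[[1,0.15,0.06],0.13,0.7],[[1,0.15,0.06],0.13,0.7],[[1,0.15,0.06],0.13,0.7]]' |egrep "eef|forc"; python3 -m creep '[[[0.1,0,0],0,0.7],[[0.17,0,0],0,0.7],[[0.17,0,0],0,0.7],[[0.17,0,0],0,0.7]]' |egrep "eef|forc"; for i in 1 2 3; do python3 -m creep '[[[0.02,0,0],0,0.7],[[0.02,0,0],0,0.7],[[0.02,0,0],0,0.7]]' |egrep "eef|forc"; done
```

```text
eef_pos: [429.4, 405.5, 27.5]
force: [0.5, 1.0, 0.4]
eef_pos: [428.7, 405.1, 9.4]
force: [-0.9, -0.7, -0.5]
eef_pos: [428.8, 405.2, 7.5]
force: [-0.7, -0.3, -0.8]
eef_pos: [428.7, 405.1, 5.3]
force: [-0.9, 0.2, -0.5]
eef_pos: [428.9, 405.3, 4.1]
force: [0.3, -0.7, 5.6]
```

```bash
python3 -m creep '[[[0,0,0],0,0.4],[[0,0,0],0,0.4],[[0,0,0],0,0.4],[[-0.2,0,0],0,0.4],[[-0.5,0,0],0,0.4],[[-0.9,0,0],0,0],[[-1,0,0],0,0],[[-1,0,0],0,0],[[-1,0,0],0,0]]'; python3 -c "
from h import *
im,c=snap('wrist','w20.png');im,c=snap('scene','s20.png')"
```

```text
clock: 61.0
eef_pos: [428.7, 404.3, 102.5]
tool_rot: [-1.897, 1.569, -1.989]
force: [-0.1, -0.3, 0.5]
width: 85.3
```

View pics/w20.png

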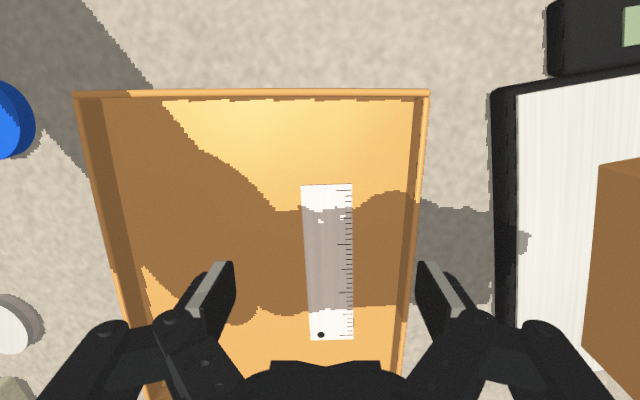

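View pics/s20.png

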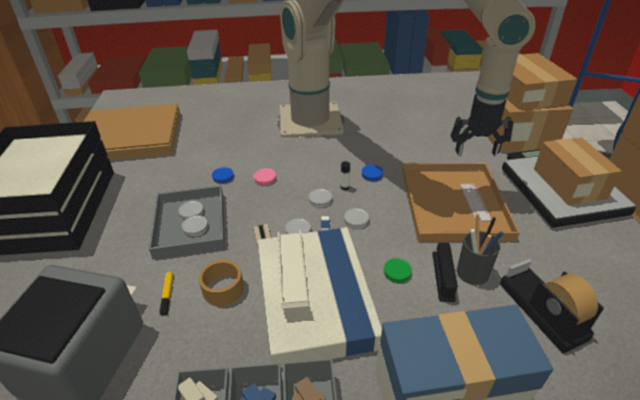

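```bash
python3 -c "
from h import *
im,c=snap('top','t20.png');tins(im,c,145)
print(ray(c,[(327,195)],12))
cv2.imwrite('pics/t20c.png',cv2.resize(im[160:260,160:480],None,fx=2.5,fy=2.5,interpolation=cv2.INTER_CUBIC))
print(to([515,79,100]))"
```

```text
tin 435.7 -1.9 r 30.0 [327. 227.]
tin 458.1 -340.4 r 30.6 [438. 222.]
tin 518.6 -323.1 r 30.4 [432. 202.]
tin 525.9 81.7 r 30.2 [301. 197.]
tin 549.1 -67.6 r 30.5 [349. 191.]
[[5.34133790e+02 4.30195491e-01 1.20000000e+01]]
[ 0.023 -3.16   1.162]
```

View pics/t20c.png

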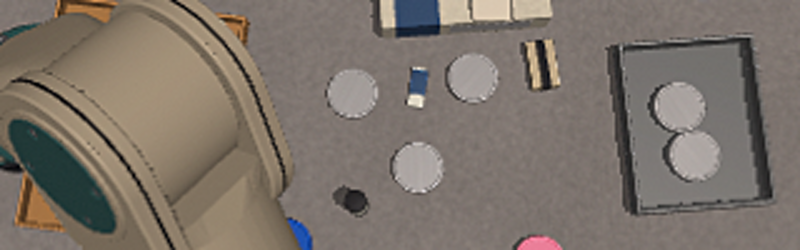

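```bash
for i in 1 2 3; do python3 -m creep '[[[0,-0.4,0.14],0,0.15],[[0,-0.79,0.29],0,0.15],[[0,-0.79,0.29],0,0.15]]' | grep eef; done;  python3 -m creep '[[[0,-0.4,0.14],0,0.15],[[0,-0.79,0.29],0,0.15],[[0,-0.79,0.29],0,0.15],[[0,-0.79,0.29],0,0.15],[[0,-0.79,0.29],0,0.15],[[0,-0.79,0.29],0,0.15]]'; python3 -c "
from h import *
im,c=snap('wrist','w21.png');tins(im,c,200);tins(im,c,140);print(to([525,79,-3]))"
```

```text
eef_pos: [452.3, 315.4, 101.2]
eef_pos: [473.4, 234.6, 101.5]
eef_pos: [494.7, 153.8, 101.7]
clock: 62.65
eef_pos: [515.0, 81.9, 103.4]
tool_rot: [1.881, 1.57, 1.792]
force: [-1.1, -0.7, 0.4]
width: 72.8
tin 548.1 -69.9 r 31.0 [147. 257.]
tin 434.2 -4.4 r 31.0 [189. 107.]
tin 547.5 -69.7 r 31.6 [148. 257.]
tin 524.6 79.0 r 30.9 [322. 216.]
tin 434.3 -4.2 r 31.1 [194. 107.]
[ 1.064 -0.018  0.101]
```

View pics/w21.png

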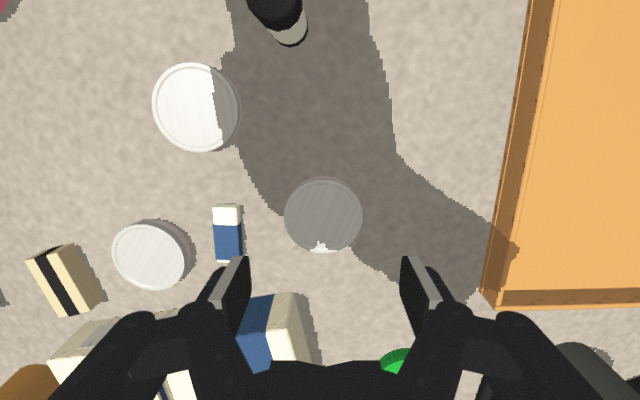

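```bash
python3 -m creep '[[[0.3,-0.018,0.1],0,0.15],[[0.7,-0.018,0.1],0,0.15],[[0.9,-0.018,0.1],0,0.15],[[1,-0.018,0.1],0,0.15],[[1,-0.018,0.1],0,0.15],[[1,-0.018,0.1],0,0.15]]' 
python3 -m creep '[[[0.055,0,0],0,0.15],[[0.055,0,0],0,0.15],[[0.055,0,0],0,0.6],[[0.055,0,0],0,0.6],[[0.055,0,0],0,0.6],[[0.055,0,0],0,0.6],[[-0.3,0,0],0,0.6],[[-0.7,0,0],0,0.6],[[-0.95,0,0],0,0.6],[[-0.95,0,0],0,0.6]]' 
python3 -c "
from h import *
im,c=snap('wrist','w22.png')
print(to([400,304,95]))"
```

```text
clock: 63.3
eef_pos: [525.7, 78.0, 4.2]
tool_rot: [0.617, 1.57, 0.527]
force: [-0.2, 0.2, 0.8]
width: 72.6
clock: 64.3
eef_pos: [527.5, 77.8, 101.9]
tool_rot: [0.306, 1.564, 0.214]
force: [0.1, 0.5, -1.5]
width: 59.9
[ 0.047  2.143 -1.468]
```

View pics/w22.png

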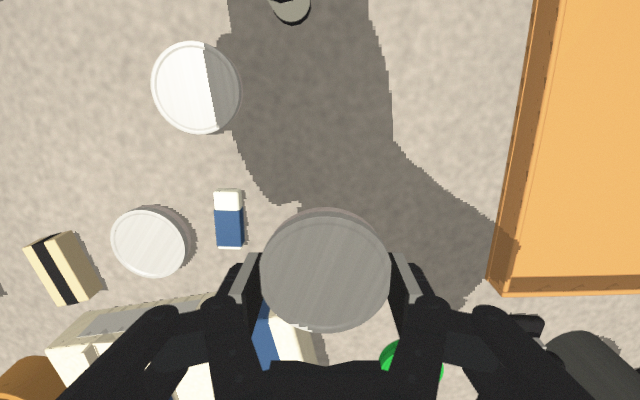

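```bash
for i in 1 2; do python3 -m creep '[[[0,0.35,-0.2],0,0.6],[[0,0.72,-0.48],0,0.6],[[0,0.72,-0.48],0,0.6]]' | grep eef; done;  python3 -m creep '[[[0,0.35,-0.2],0,0.6],[[0,0.72,-0.48],0,0.6],[[0,0.72,-0.48],0,0.6],[[0,0.72,-0.48],0,0.6],[[0,0.72,-0.48],0,0.6],[[0,0.72,-0.48],0,0.6]]'; python3 -c "
from h import *
im,c=snap('wrist','w23.png');print(to([402,306,5]))"
```

```text
eef_pos: [479.8, 159.9, 98.1]
eef_pos: [438.4, 236.3, 98.2]
clock: 65.55
eef_pos: [402.2, 303.6, 97.9]
tool_rot: [-1.772, 1.569, -1.865]
force: [-0.0, -0.4, -0.5]
width: 59.7
[ 0.93   0.023 -0.004]
```

View pics/w23.png

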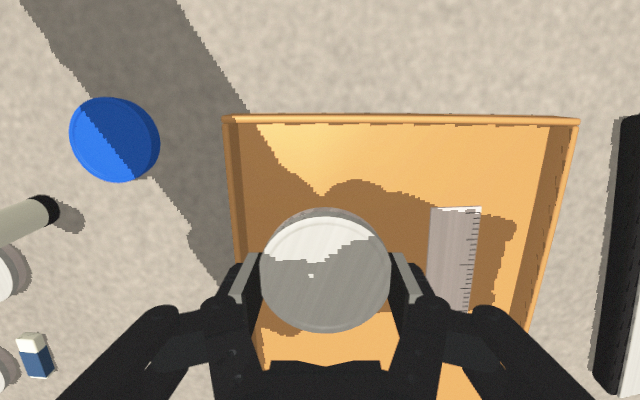

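```bash
python3 -m creep '[[[0.2,0.023,0],0,0.6],[[0.5,0.023,0],0,0.6],[[0.8,0.023,0],0,0.6],[[0.92,0.023,0],0,0.6],[[0.92,0.023,0],0,0.6],[[0.92,0.023,0],0,0.6]]' 
python3 -m creep '[[[0.0,0,0],0,0.2],[[0,0,0],0,0.2],[[0,0,0],0,0.2],[[-0.3,0,0],0,0.2],[[-0.7,0,0],0,0.2],[[-0.9,0,0],0,0.2],[[-0.9,0,0],0,0.2]]'
python3 -c "
from h import *
im,c=snap('wrist','w24.png');tins(im,c,185,21);print(to([438,-2.5,95]));print(to([480,301,95]))"
```

```text
clock: 66.2
eef_pos: [402.1, 307.8, 6.8]
tool_rot: [1.237, 1.57, 1.145]
force: [0.9, 0.3, 0.2]
width: 59.3
clock: 66.9
eef_pos: [403.3, 309.1, 99.3]
tool_rot: [0.809, 1.565, 0.717]
force: [-0.3, 0.6, -0.3]
width: 68.4
tin 389.8 312.5 r 27.6 [329. 190.]
[ 0.022 -3.061  0.638]
[0.029 0.    0.776]
```

View pics/w24.png

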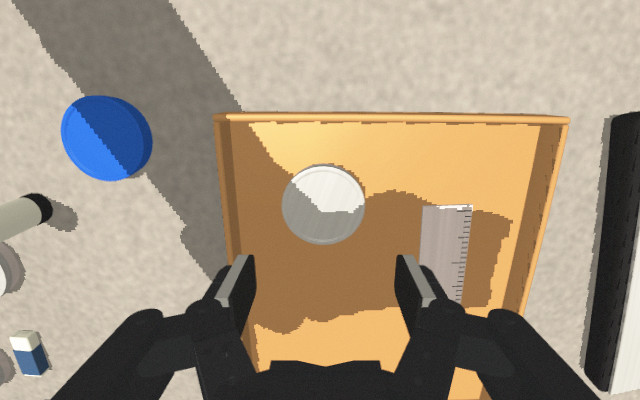

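```bash
for i in 1 2 3; do python3 -m creep '[[[0,-0.4,0.1],0,0.15],[[0,-0.765,0.16],0,0.15],[[0,-0.765,0.16],0,0.15]]' | grep eef; done;  python3 -m creep '[[[0,-0.4,0.1],0,0.15],[[0,-0.765,0.16],0,0.15],[[0,-0.765,0.16],0,0.15],[[0,-0.765,0.16],0,0.15],[[0,-0.765,0.16],0,0.15],[[0,-0.765,0.16],0,0.15]]'; python3 -c "
from h import *
im,c=snap('wrist','w25.png');tins(im,c,200);tins(im,c,140);print(to([435,-3,-3]))"
```

```text
eef_pos: [410.0, 222.7, 94.6]
eef_pos: [418.6, 146.1, 94.9]
eef_pos: [427.7, 69.5, 95.1]
clock: 68.45
eef_pos: [437.6, -1.1, 96.4]
tool_rot: [1.6, 1.57, 1.512]
force: [0.7, -0.0, 0.2]
width: 72.8
tin 548.1 -69.5 r 31.0 [263. 333.]
tin 615.3 -329.0 r 31.0 [ 24. 397.]
tin 547.9 -69.3 r 31.2 [264. 333.]
tin 433.8 -4.6 r 31.0 [321. 203.]
[ 0.994 -0.02  -0.024]
```

View pics/w25.png

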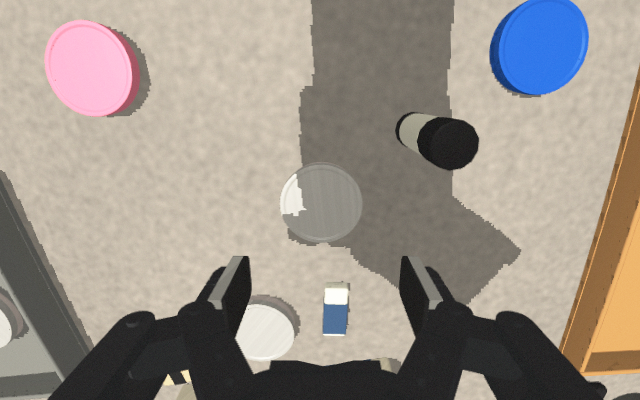

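```bash
python3 -m creep '[[[0.3,-0.025,-0.03],0,0.15],[[0.7,-0.025,-0.03],0,0.15],[[0.9,-0.025,-0.03],0,0.15],[[0.98,-0.025,-0.03],0,0.15],[[0.98,-0.025,-0.03],0,0.15],[[0.98,-0.025,-0.03],0,0.15]]' | egrep "eef|forc"
python3 -m creep '[[[0,0,0],0,0.15],[[0,0,0],0,0.6],[[0,0,0],0,0.6],[[0,0,0],0,0.6],[[0,0,0],0,0.6],[[-0.3,0,0],0,0.6],[[-0.7,0,0],0,0.6],[[-0.95,0,0],0,0.6],[[-0.95,0,0],0,0.6]]' 
python3 -c "
from h import *
print(to([480,301,97]))"
```

```text
eef_pos: [434.5, -4.2, -1.4]
force: [0.2, -0.1, 0.2]
clock: 70.0
eef_pos: [436.3, -5.2, 96.4]
tool_rot: [0.157, 1.565, 0.064]
force: [-0.3, -0.4, -1.7]
width: 59.6
[-3.000e-03  3.089e+00  1.510e-01]
```

```bash
for i in 1 2 3; do python3 -m creep '[[[0,0.4,0.03],0,0.6],[[0,0.772,0.05],0,0.6],[[0,0.772,0.05],0,0.6]]' | grep eef; done;  python3 -m creep '[[[0,0.4,0],0,0.6],[[0,0.772,0.03],0,0.6],[[0,0.772,0.03],0,0.6],[[0,0.772,0.03],0,0.6],[[0,0.772,0.03],0,0.6],[[0,0.772,0.03],0,0.6]]'; python3 -c "
from h import *
im,c=snap('wrist','w26.png');print(to([480,301,5]))"
```

```text
eef_pos: [447.7, 77.4, 93.8]
eef_pos: [459.2, 153.9, 93.6]
eef_pos: [470.7, 230.2, 93.6]
clock: 71.5
eef_pos: [480.5, 298.7, 93.0]
tool_rot: [-1.752, 1.569, -1.845]
force: [-0.2, -0.3, 0.2]
width: 59.8
[ 0.881  0.021 -0.008]
```

View pics/w26.png

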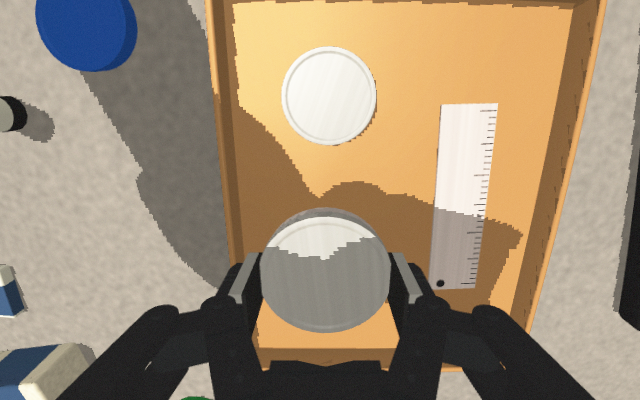

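```bash
python3 -m creep '[[[0.2,0.02,0],0,0.6],[[0.5,0.02,0],0,0.6],[[0.8,0.02,0],0,0.6],[[0.87,0.02,0],0,0.6],[[0.87,0.02,0],0,0.6],[[0.87,0.02,0],0,0.6]]' 
python3 -m creep '[[[0.0,0,0],0,0.2],[[0,0,0],0,0.2],[[0,0,0],0,0.2],[[-0.3,0,0],0,0.2],[[-0.7,0,0],0,0.2],[[-0.9,0,0],0,0.2],[[-0.9,0,0],0,0.2]]'
python3 -c "
from h import *
im,c=snap('wrist','w27.png');tins(im,c,185,21);print(to([545,-69,95]))
im,c=snap('top','t27.png');tins(im,c,145)"
```

```text
clock: 72.15
eef_pos: [481.0, 302.6, 7.0]
tool_rot: [0.761, 1.57, 0.669]
force: [0.1, -0.5, -0.3]
width: 59.7
clock: 72.85
eef_pos: [482.3, 304.3, 99.5]
tool_rot: [0.737, 1.565, 0.645]
force: [0.4, -0.3, -0.1]
width: 68.1
tin 468.5 307.3 r 26.8 [328. 188.]
tin 401.0 307.6 r 30.6 [319.  93.]
[ 0.023 -3.648  0.974]
tin 402.5 311.5 r 29.9 [224. 234.]
tin 458.8 -340.8 r 30.9 [438. 222.]
tin 518.6 -323.1 r 30.4 [432. 202.]
tin 549.1 -67.6 r 30.5 [349. 191.]
```

View pics/w27.png

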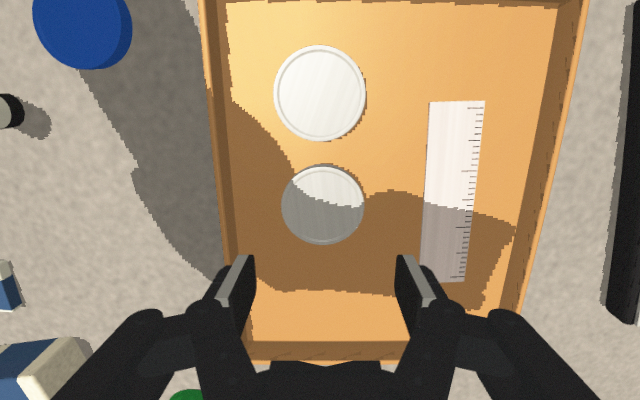

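```bash
for i in 1 2 3; do python3 -m creep '[[[0,-0.45,0.1],0,0.17],[[0,-0.912,0.243],0,0.17],[[0,-0.912,0.243],0,0.17]]' | grep eef; done;  python3 -m creep '[[[0,-0.45,0.1],0,0.17],[[0,-0.912,0.243],0,0.17],[[0,-0.912,0.243],0,0.17],[[0,-0.912,0.243],0,0.17],[[0,-0.912,0.243],0,0.17],[[0,-0.912,0.243],0,0.17]]'; python3 -c "
from h import *
im,c=snap('wrist','w28.png');tins(im,c,200);tins(im,c,140);print(to([548.5,-69.5,-3]))"
```

```text
eef_pos: [497.1, 199.6, 93.7]
eef_pos: [512.4, 106.8, 93.9]
eef_pos: [528.0, 14.2, 94.0]
clock: 74.45
eef_pos: [543.8, -67.5, 96.1]
tool_rot: [2.35, 1.57, 2.261]
force: [-0.5, 0.0, -0.2]
width: 70.8
tin 670.9 -138.5 r 28.0 [257. 346.]
tin 542.4 -73.8 r 25.9 [317. 199.]
tin 520.7 -324.3 r 30.6 [ 11. 210.]
tin 670.9 -138.5 r 28.0 [257. 346.]
tin 547.4 -70.1 r 31.4 [322. 213.]
[ 0.993 -0.015  0.048]
```

View pics/w28.png

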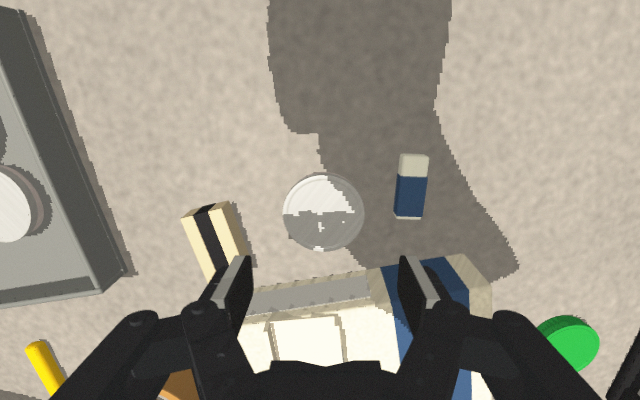

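```bash
python3 -c "
from h import *
c=cams.get_calibration('wrist');print(ray(c,[(235,203),(247,260)],20).round(1),ray(c,[(394,215),(400,155)],12).round(1))"
```

```text
[[ 532.  -133.3   20. ]
 [ 579.4 -132.4   20. ]] [[555.1 -15.6  12. ]
 [508.9 -10.3  12. ]]
```

```bash
python3 -m creep '[[[0.3,-0.02,0.045],0,0.2],[[0.6,-0.02,0.045],0,0.2],[[0.72,-0.02,0.045],0,0.2],[[0.72,-0.02,0.045],0,0.2],[[0.72,-0.02,0.045],0,0.2]]' | egrep "eef|forc|wid"; python3 -c "
from h import *
print(to([548.5,-69.7,-3]))
im,c=snap('wrist','w29.png')"
```

```text
eef_pos: [548.9, -70.9, 25.1]
force: [0.7, 0.1, 0.2]
width: 68.0
[ 0.281  0.012 -0.005]
```

View pics/w29.png

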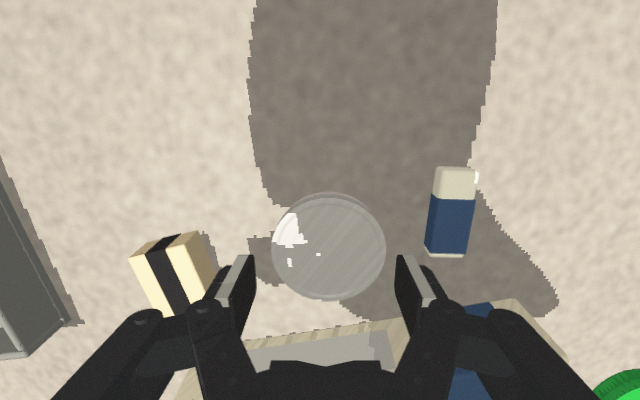

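Tin centred at column ~328, between the pads (~253 and ~397); fingers clear of the staple box and eraser. Lowering.

```bash
python3 -m creep '[[[0.15,0.01,0],0,0.2],[[0.275,0.01,0],0,0.2],[[0.275,0.01,0],0,0.2],[[0.275,0.01,0],0,0.2]]' | egrep "eef|forc|wid"
python3 -m creep '[[[0,0,0],0,0.6],[[0,0,0],0,0.6],[[0,0,0],0,0.6],[[0,0,0],0,0.6],[[-0.3,0,0],0,0.6],[[-0.7,0,0],0,0.6],[[-0.95,0,0],0,0.6],[[-0.95,0,0],0,0.6],[[-0.95,0,0],0,0.6]]' 
python3 -c "
from h import *
print(to([560,294,97]))
im,c=snap('wrist','w30.png')"
```

```text
eef_pos: [548.1, -70.7, -3.6]
force: [0.2, 0.1, 0.2]
width: 68.5
clock: 76.35
eef_pos: [548.5, -71.4, 91.9]
tool_rot: [-0.755, 1.57, -0.847]
force: [0.0, -0.1, -1.5]
width: 59.8
[-0.053  3.649 -0.222]
```

View pics/w30.png

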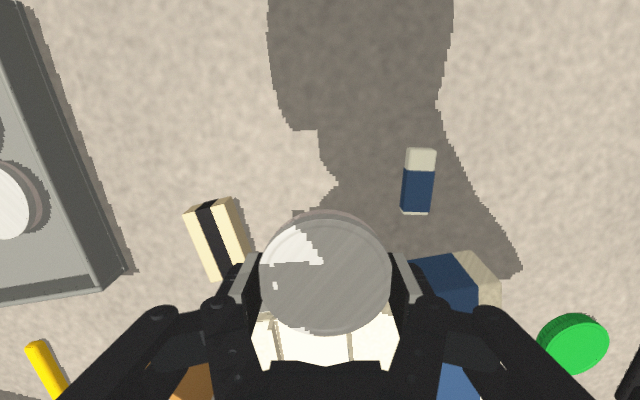

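```bash
for i in 1 2 3; do python3 -m creep '[[[-0.02,0.45,-0.03],0,0.6],[[-0.02,0.912,-0.055],0,0.6],[[-0.02,0.912,-0.055],0,0.6]]' | grep eef; done;  python3 -m creep '[[[0,0.45,-0.03],0,0.6],[[0,0.912,-0.055],0,0.6],[[0,0.912,-0.055],0,0.6],[[0,0.912,-0.055],0,0.6],[[0,0.912,-0.055],0,0.6],[[0,0.912,-0.055],0,0.6]]'; python3 -c "
from h import *
im,c=snap('wrist','w31.png');print(to([559,296,5]))"
```

```text
eef_pos: [550.9, 29.8, 93.6]
eef_pos: [553.2, 121.5, 95.6]
eef_pos: [555.3, 212.7, 97.7]
clock: 77.9
eef_pos: [560.1, 292.2, 97.1]
tool_rot: [-1.912, 1.569, -2.005]
force: [-0.3, -0.1, -1.2]
width: 60.0
[ 0.923  0.036 -0.015]
```

View pics/w31.png

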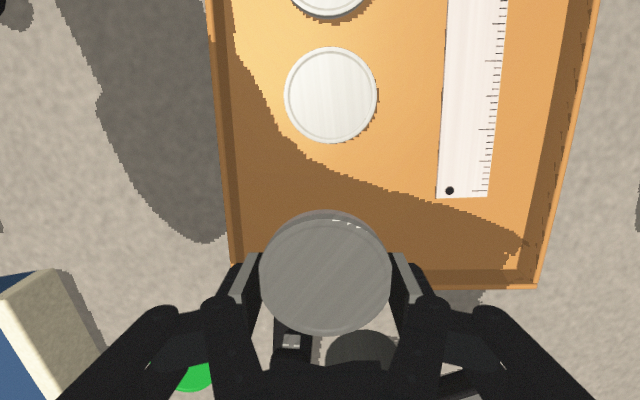

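```bash
python3 -c "
from h import *
t=cams.get_calibration('top');print(ray(t,[(226,132),(222,145),(235,143)],100).round(),ray(t,[(247,153)],54))"
```

```text
[[700. 306. 100.]
 [659. 315. 100.]
 [666. 277. 100.]] [[650.62955278 248.95317588  54.        ]]
```

```bash
python3 -m creep '[[[0.2,0.036,-0.03],0,0.6],[[0.5,0.036,-0.03],0,0.6],[[0.8,0.036,-0.03],0,0.6],[[0.91,0.036,-0.03],0,0.6],[[0.91,0.036,-0.03],0,0.6],[[0.91,0.036,-0.03],0,0.6]]' 
python3 -m creep '[[[0.0,0,0],0,0.2],[[0,0,0],0,0.2],[[0,0,0],0,0.2],[[-0.3,0,0],0,0.2],[[-0.7,0,0],0,0.2],[[-0.95,0,0],0,0.2],[[-0.95,0,0],0,0.2]]'
for i in 1 2 3; do python3 -m creep '[[[-0.1,-0.45,-0.1],0,0.2],[[-0.2,-0.9,-0.2],0,0.2],[[-0.2,-0.9,-0.2],0,0.2]]' | grep eef; done
python3 -c "
from h import *
im,c=snap('wrist','w32.png')
im,c=snap('scene','s32.png')
im,c=snap('top','t32.png');tins(im,c,145,21);cv2.imwrite('pics/t32c.png',cv2.resize(im[150:280,160:480],None,fx=2.5,fy=2.5,interpolation=cv2.INTER_CUBIC))"
```

```text
clock: 78.55
eef_pos: [557.9, 298.6, 7.9]
tool_rot: [0.919, 1.569, 0.827]
force: [-0.1, 0.7, -0.4]
width: 59.9
clock: 79.25
eef_pos: [559.4, 300.5, 106.5]
tool_rot: [0.691, 1.563, 0.599]
force: [0.0, 1.0, 0.4]
width: 68.3
eef_pos: [527.9, 202.1, 121.4]
eef_pos: [499.3, 114.9, 141.4]
eef_pos: [470.9, 27.6, 161.4]
tin 401.5 310.3 r 30.2 [224. 235.]
tin 481.4 304.9 r 30.2 [227. 209.]
tin 517.5 -321.7 r 30.8 [433. 200.]
tin 558.7 300.9 r 30.4 [230. 184.]
```

View pics/s32.png

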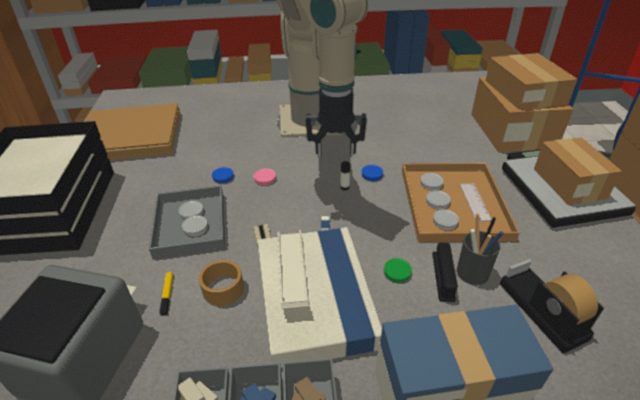

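View pics/t32c.png

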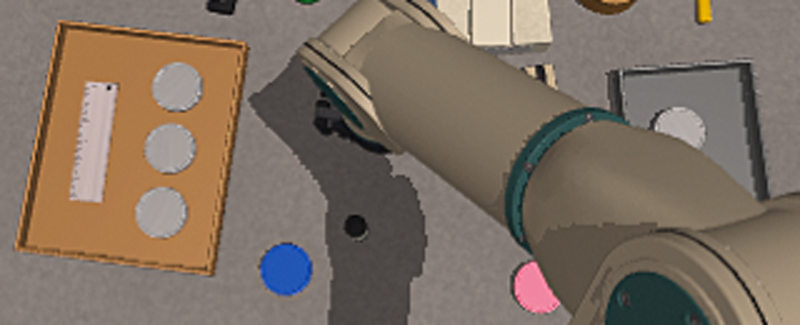

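```bash
for i in 1 2 3; do python3 -m creep '[[[0,-0.45,0],0,0.2],[[0,-0.9,0],0,0.2],[[0,-0.9,0],0,0.2]]' | grep eef; done
python3 -m creep '[[[0,-0.4,0.1],0,0.2],[[0,-0.4,0.4],0,0.2],[[0,-0.4,0.4],0,0.2],[[0,-0.4,0.4],0,0.2],[[0,-0.4,0.4],0,0.2]]' | grep eef
python3 -c "
from h import *
im,c=snap('wrist','w33.png');tins(im,c,190,21)"
```

```text
eef_pos: [463.9, -59.7, 160.7]
eef_pos: [456.0, -149.2, 160.8]
eef_pos: [448.1, -238.9, 160.8]
eef_pos: [484.3, -275.3, 161.6]
tin 746.5 -119.1 r 36.3 [469. 386.]
tin 661.0 -61.7 r 29.8 [535. 316.]
```

View pics/w33.png

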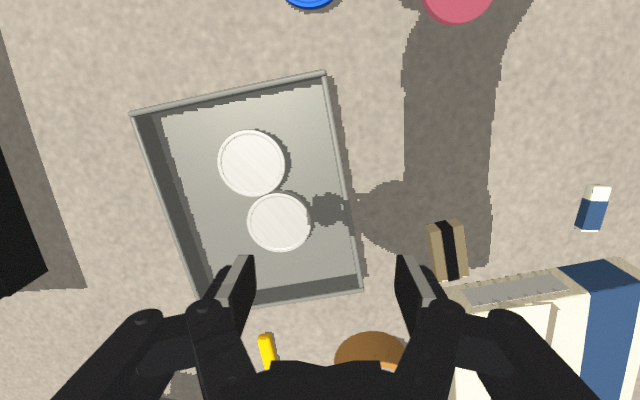

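```bash
python3 -c "
from h import *
im=cv2.imread('pics/w33.png');cv2.imwrite('pics/w33c.png',cv2.resize(im[110:270,190:350],None,fx=3.7,fy=3.7,interpolation=cv2.INTER_CUBIC))
c=cams.get_calibration('wrist')
h=cv2.cvtColor(im,cv2.COLOR_BGR2HSV);m=((h[...,2]>195)&(h[...,1]<25)).astype(np.uint8)
for p in [((218,163),(285,163),(252,130),(252,196)),((247,222),(310,222),(278,193),(278,251))]:
  w=ray(c,p,21);print(w.round(1).tolist(),np.hypot(*(w[0]-w[1])[:2]),np.hypot(*(w[2]-w[3])[:2]))"
```

```text
[[452.7, -371.5, 21.0], [458.3, -310.4, 21.0], [426.3, -335.7, 21.0], [486.8, -345.5, 21.0]] 61.40431712055319 61.27634731237145
[[512.5, -354.6, 21.0], [517.9, -293.7, 21.0], [486.1, -320.6, 21.0], [546.1, -328.9, 21.0]] 61.07906500132219 60.60891955908445
```

View pics/w33c.png

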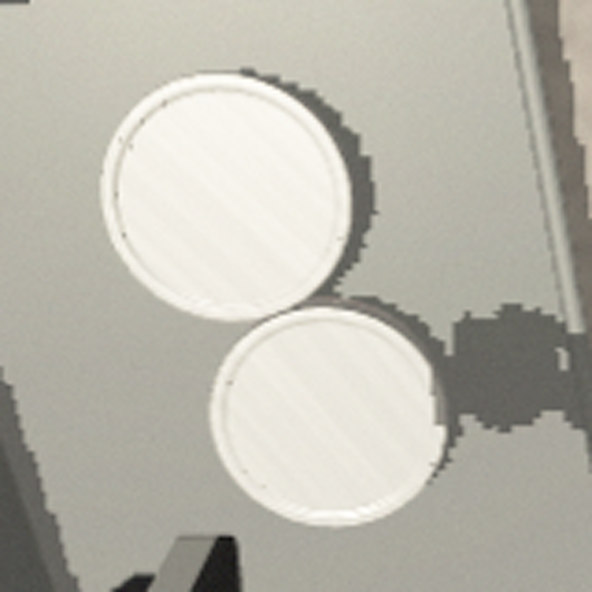

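```bash
python3 -c "
from h import *
s=pose()[2];print(s['clock'],np.round(s['force'],1),s['width']);print(order.finish_job())"
```

```text
81.75 [-0.2  1.1 -0.1] 68.39974760232774
the job is handed in; nothing more can be done
None
```

I handed the job in at 81.8 s with every tin and the ruler in its tray. `finish_job` reports no verdict, so success rests on my own checks below.

**Tin tests:** All five tins were there. I pressed each one near the rim at two places at least, a quarter turn apart.
- **Sound:** three tins stayed stiff, with the top holding at about 16 mm. On one of them the finger slid off the rim in one press, which gave a soft reading and pushed the tin about 9 mm. I still judged it sound, because it was stiff at the first contact there and at the other place.
- **Bent:** two tins sank. I pressed one at six rim places: square to its crease it went down about 3 mm under about 1 N, and over the crease hardly at all.

**Placing:**
- **Order tray:** the three sound tins stand in a row, at about (402, 310), (481, 305) and (559, 301) mm. The ruler lies beside them. I slid it about 78 mm with the closed fingertips, gripped its overhanging end and let it drop a few millimetres.
- **Returns tray:** the two bent tins are side by side, at about (456, -341) and (516, -325) mm.

**Last checks:**
- **Trays:** the top and scene views show the order tray as described. The ruler looks flat in the pictures, but I did not measure its tilt.
- **Knocked tin:** one bent tin had moved about 2 cm after I placed it, and now touches the other. A close wrist view shows both level, not stacked and well inside the tray's limits, so I left them.
- **Bystanders and look-alikes:** none looks moved in the pictures, though I did not measure this.
- **Gripper:** it was clear of everything at hand-in.

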